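# Load framed panels from a leaning stack into the delivery rack and pin the bar

## Task

Draw every framed picture panel out of the stack leaning on the stand and stand each one upright in a slot of its own in the delivery rack, leaving the thick canvases leaning in the stack without toppling them. Then swing the rack's retaining bar shut and lock it with the pin from the wooden block: put the pin's tip into the slot at the bar's end and feel along it until the pin drops through the hidden keeper hole, collar down on the bar. Leave the glue, mug and corner sample alone.

Things in the scene. Friction and masses are not known exactly. Their poses are not given: they have to be found in the camera images.
- stand: fixed leaning stand: low upright plywood wall 240 wide (x) x 18 thick x 118 high mm with a carpeted foot 8 thick reaching 230 out from it. Origin on the bench at the foot of the wall's face, mid-length; z up. The stack leans on it from its -y side about 0.24 rad from upright, further where a neighbour is gone; panels are in no fixed order
- panel_a: framed picture panel, gold frame, pale mount, 150 wide (x) x 10 thick (y) x 175 tall (z) mm, 0.17 kg; origin at the centre of its bottom. Starts leaning in the stack, -y face away from the wall; either face may point either way in the rack. Its top 45 mm stands clear of the canvases: pinch it through its thickness there, from above along its lean, and draw it up along its own plane. None when absent
- panel_b: framed picture panel, dark brown frame, pale mount, 150 wide (x) x 10 thick (y) x 175 tall (z) mm, 0.17 kg; origin at the centre of its bottom. Starts leaning in the stack, -y face away from the wall; either face may point either way in the rack. Its top 45 mm stands clear of the canvases: pinch it through its thickness there, from above along its lean, and draw it up along its own plane. None when absent
- panel_c: framed picture panel, black frame, pale mount, 150 wide (x) x 10 thick (y) x 175 tall (z) mm, 0.17 kg; origin at the centre of its bottom. Starts leaning in the stack, -y face away from the wall; either face may point either way in the rack. Its top 45 mm stands clear of the canvases: pinch it through its thickness there, from above along its lean, and draw it up along its own plane. None when absent
- panel_d: framed picture panel, dark red frame, pale mount, 150 wide (x) x 10 thick (y) x 175 tall (z) mm, 0.17 kg; origin at the centre of its bottom. Starts leaning in the stack, -y face away from the wall; either face may point either way in the rack. Its top 45 mm stands clear of the canvases: pinch it through its thickness there, from above along its lean, and draw it up along its own plane. None when absent
- canvas_a: blue-grey deep-edged canvas, 150 wide (x) x 26 thick (y) x 130 tall (z) mm, 0.15 kg, leaning in the stack, one between each two panel places; origin at the centre of its underside; it stays in the stack
- canvas_b: ochre deep-edged canvas, 150 wide (x) x 26 thick (y) x 130 tall (z) mm, 0.15 kg, leaning in the stack, one between each two panel places; origin at the centre of its underside; it stays in the stack
- canvas_c: green deep-edged canvas, 150 wide (x) x 26 thick (y) x 130 tall (z) mm, 0.15 kg, leaning in the stack, one between each two panel places; origin at the centre of its underside; it stays in the stack
- rack: fixed wooden delivery rack 180 (x) x 205 (y) mm, open on top and at its front (-x, towards the robot); origin on the bench under its centre, z up. Base 12 thick; battens 24 thick along x leave four upright slots 16 wide; they are 36 high, and 115 high at x = 42 to 82; back rail's inner face at x = 84. Steel posts at its front corners carry the bar: hinge at (-95,-110), keeper at (-95,130)
- bar (a joint): retaining bar, 16 x 16 mm aluminium at 115 to 131 mm height, on a vertical hinge at rack (-95,-110): 0 = shut against its stop, lying along the rack's +y across the open front and over the keeper; positive = swung out towards the robot (rad, up to 1.5). The hinge is stiff (0.12 N m) and stays where it is left
- bar_knob (a point): middle of the upright black knob on the bar, 130 mm from the hinge; knob 16 diameter, from 131 to 165 mm height
- bar_slot (a point): centre of the slot in the bar's free end plate, at its upper face (127 mm above the bench), 240 mm from the hinge. Plate 78 long x 34 wide x 8 thick; slot 42 long (along the bar) x 12 wide. Shut, it covers the keeper: steel, top 117 high, with one bevelled hole 10.5 long x 13 wide, 37 deep, anywhere up to 10 mm either way along the slot from this point: feel for it
- pin: quick-release pin, origin at the centre of its tip, z along it to the handle: steel shaft 8 diameter x 45 with tapered tip, collar 22 diameter x 4, red round handle 16 diameter x 50 (z = 49 to 99 mm); 0.06 kg. It starts upright in the block, collar on the block's top. Home, its collar rests on the bar's end plate (origin 82 mm above the bench)
- block: loose drilled wooden bench block 70 x 70 x 55 mm, 0.45 kg; the pin stands in the 12.5 mm hole at its centre; origin at the centre of its underside
- glue: bystander: white glue bottle, 54 diameter x 150 mm, origin under its centre
- mug: bystander: blue mug, 76 diameter x 85 mm, origin under its centre
- sample: bystander: L-shaped gilt corner sample lying on the bench, one leg 80 x 25 x 20 mm along its x, origin under that leg's middle, the other leg along +y to y = 68 from its -x end
- slot0 (a point): rack slot at rack y = -60 mm: point on the base in the middle of the slot, 12 mm above the bench; a panel there has its origin here and its plane along the rack's x
- slot1 (a point): rack slot at rack y = -20 mm: point on the base in the middle of the slot, 12 mm above the bench; a panel there has its origin here and its plane along the rack's x
- slot2 (a point): rack slot at rack y = 20 mm: point on the base in the middle of the slot, 12 mm above the bench; a panel there has its origin here and its plane along the rack's x
- slot3 (a point): rack slot at rack y = 60 mm: point on the base in the middle of the slot, 12 mm above the bench; a panel there has its origin here and its plane along the rack's x

How it is judged:
By the outcome, as a careful person would: the job done as asked, in the order asked, and still so for the second after the job is handed in, with the robot touching nothing.
Of panel_a, panel_b, panel_c, panel_d only 3 to 4 are there at a start; the rules pass over those that are not, and their reading is None.
At some moment in a run one of block may be knocked a few centimetres aside while the robot is not near it.
It also fails if it takes over 208 s, if anything falls off the work surface, if the arm or the gripper's body presses on something with over 40 N, if the wrist force passes 120 N, or if a joint passes its speed limit or range.

## Robot

A 7-joint arm with a two-finger parallel gripper is mounted at the origin on the work surface. World frame = base frame: x ahead of the robot, y to its left, z up, the work surface at z = 0. Lengths are in m, angles in rad, forces in N, time in s.
With the tool pointing down it reaches from about 0.4 to 0.85 m from the base axis. Payload 10.4 kg.
Tool frame: the origin (TCP) lies at the very end of the fingers, on their centre line; the grasp point (between the pads) lies env.grip_depth behind it (env.grip_depth is the distance from the TCP to the grasp point, in m); x points along the fingers, y is the direction in which the jaws open and shut, and the axes are right-handed (so a half turn about x gives the same grasp; the last joint's range is limited). The gripper opens to 87 mm and grips with 3 to 60 N. Pads are 19 mm wide; open, the fingers measure 117 mm over their backs; the gripper's body (75 mm by 190 mm) begins 51 mm behind the grasp point.
Start: joints at [-1.281, 0.332, -0.065, 1.46, 0.022, 1.35, -0.088], TCP at [0.192, 0.595, 0.223] pointing down, gripper open.
Joint ranges: [-2.6, 2.6], [-0.5, 2.12], [-1.47, 1.34], [0.16, 2.42], [-1.27, 4.41], [0.06, 2.06], [-2.6, 2.6]. Speed limits (rad/s): [2.22, 2.22, 2.79, 2.79, 3.14, 3.14, 3.14].

## Interface

Orientations are given as a 3x3 rotation matrix whose columns are the frame's x, y, z axes.
In Python, from rig import env gives the robot as it stands. The module is installed in compiled form; this text tells all that it offers.
- The arm moves only by the shell command python3 -m jog 'ROWS' [FORCE]. ROWS is JSON, a list of rows, each an object of numbers: "grip": the finger opening in m, from 0 to 0.087; "dx", "dy", "dz": the shift along the tool's x, y, z in m; "spin": the turn about the tool's x in rad. A call has 1 to 5 rows; each row is the pose to reach, as a shift and turn from the pose commanded when the call began, along the tool's axes at that moment; what a row does not reach only later rows make up. A row lasts 1/12 s, in which the tool goes at most 41.7 mm and 7.16 degrees, less where a joint would pass 70% of its speed; a pose out of reach is approached as far as the arm can. A call with a gripper value outside its range is refused whole. The fingers move at their own pace and stop on an object; FORCE is the grip in N (left out, the last holds). Time passes only in rows, so rows that repeat a pose let the fingers close. It gives the time, the measured TCP pose, the force and the opening at its end, in the units of the state.
- env.get_obs(): the state, without advancing time (a new reading comes with each control period).
- env.camera(name): name is "scene" or "top" or "wrist"; returns a dict with "image" (384x512x3 uint8, red, green, blue), "vertical_fov" (degrees; the focal length in pixels is half the picture's height over the tangent of half this angle, whatever the lens; pixels are square), "cx", "cy" (the principal point, pixels), "dist" ([k1, k2, p1, p2, k3] as OpenCV has them; the pictures are not rectified), "R" (3x3) and "t" (3): a world point X has camera coordinates R X + t. Camera axes: x right, y down, z forward; pixel columns grow to the right and rows downward; lengths in m; the calibration is good to about 2 mm. A picture is of the moment at which its call begins. There is no depth.
- env.hand_in(): hands the job in, once; it reports no verdict.
The state is a dict: "clock": time; "joint_pos": joint angles; "qvel": joint speeds; "tau": joint torques, N m; "ee_pos": TCP position; "ee_rot": TCP orientation; "contact_force": force on the tool from outside, world axes, zero at the start; "moment": the same for the moment, N m; "opening": opening from 0.0 (shut) to 1.0 (fully open).
Only numpy, scipy, OpenCV 4.12 (cv2) and the standard library are available. Lean on these libraries where they do the work, as an engineer would, in place of code of your own. Each camera call takes 0.05 s, during which the arm holds its last target. There are 200 camera calls.

## Working session

There is one attempt and no reset: what is moved stays moved. The work goes in short steps, Python scripts to look and compute and a shell command to move; the robot and the scene stay as the last step left them, time stands still between calls to the robot, and variables do not carry over. Pictures are saved under pics/ and viewed, about 12 in all and at most 16, crops included, and the job is handed in when it is done.

```bash
mkdir -p pics
cat > h.py <<'E'
from rig import env
import numpy as np, cv2
np.set_printoptions(precision=4,suppress=True)
def snap(n,f):
    c=env.camera(n); cv2.imwrite(f'pics/{f}.png',c['image'][:,:,::-1]); np.save(f'pics/{f}.npy',c,allow_pickle=True); return c
def load(f): return np.load(f'pics/{f}.npy',allow_pickle=True).item()
def K(c):
    f=192/np.tan(np.radians(c['vertical_fov'])/2); return np.array([[f,0,c['cx']],[0,f,c['cy']],[0,0,1]])
def ray(c,uv):
    p=cv2.undistortPoints(np.array(uv,float).reshape(-1,1,2),K(c),np.array(c['dist']))[:,0]
    d=np.c_[p,np.ones(len(p))]@np.array(c['R']); o=-np.array(c['R']).T@np.array(c['t']); return o,d
def onz(c,uv,z):
    o,d=ray(c,uv); return o+d*((z-o[2])/d[:,2])[:,None]
def tri(c1,u1,c2,u2):
    o1,d1=ray(c1,[u1]);o2,d2=ray(c2,[u2]);d1=d1[0];d2=d2[0]
    s=np.linalg.lstsq(np.c_[d1,-d2],o2-o1,rcond=None)[0]; a=o1+s[0]*d1;b=o2+s[1]*d2
    return (a+b)/2,np.linalg.norm(a-b)
def proj(c,X):
    return cv2.projectPoints(np.array(X,float).reshape(-1,1,3),cv2.Rodrigues(np.array(c['R']))[0],np.array(c['t'],float),K(c),np.array(c['dist'],float))[0][:,0]
E
python3 - <<'E'
from h import *
a=[snap(n,n+'0') for n in('scene','top','wrist')]
for c in a: print(c['vertical_fov'],c['cx'],c['cy'],-np.array(c['R']).T@c['t'], np.array(c['R'])[2])
o=env.get_obs();print(o,env.grip_depth)
E
```

```text
42.98544845572772 258.2532219856451 186.05457506549376 [1.2097 0.1424 1.2004] [-0.5025 -0.0824 -0.8606]
56.74258905061295 257.4696796179964 192.6535970192473 [0.3971 0.0197 1.0705] [ 0.1873  0.0274 -0.9819]
70.67060187013297 260.57367480363155 193.325069311627 [0.1294 0.6156 0.3842] [ 0.2341 -0.0763 -0.9692]
{'clock': 0.15, 'joint_pos': array([-1.2806,  0.3327, -0.0647,  1.4607,  0.0216,  1.3499, -0.0886]), 'qvel': array([ 0.0012, -0.0014,  0.0001, -0.0011, -0.002 , -0.0017,  0.0014]), 'tau': array([  0.0019, -62.3635,   0.0254, -39.0146,  -0.0613,   0.0373,
         0.0001]), 'ee_pos': array([0.1922, 0.5944, 0.2219]), 'ee_rot': array([[-0.0003,  0.3077,  0.9515],
       [-0.0011,  0.9515, -0.3077],
       [-1.    , -0.0011,  0.    ]]), 'contact_force': array([ 0.6787,  0.4929, -0.7768]), 'moment': array([0.0108, 0.0779, 0.0241]), 'opening': 0.9997733879640495} 0.0187
```

Run:
```python
import cv2
for n in('scene0','top0'):
    i=cv2.imread(f'pics/{n}.png'); cv2.imwrite(f'pics/{n}b.png',cv2.resize(i,(800,600),interpolation=cv2.INTER_CUBIC))
```

```text
(no output)
```

View pics/scene0b.png

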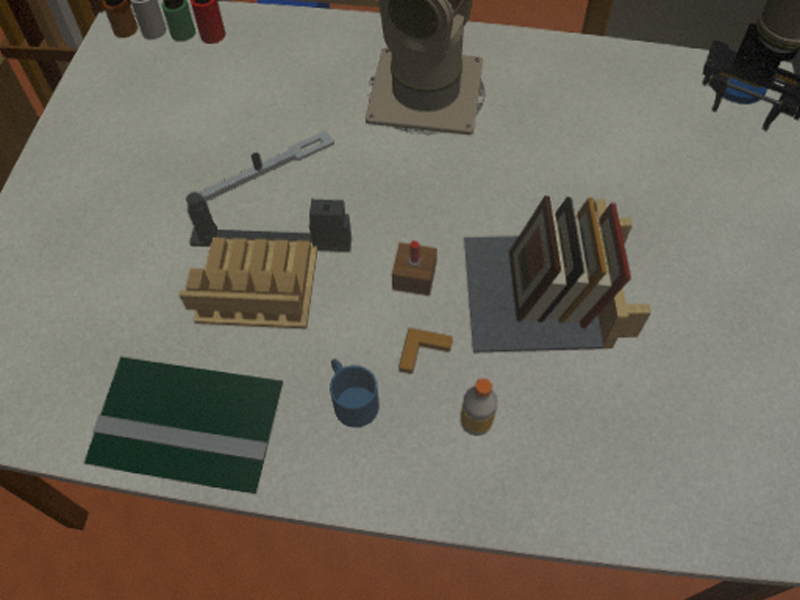

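View pics/top0b.png

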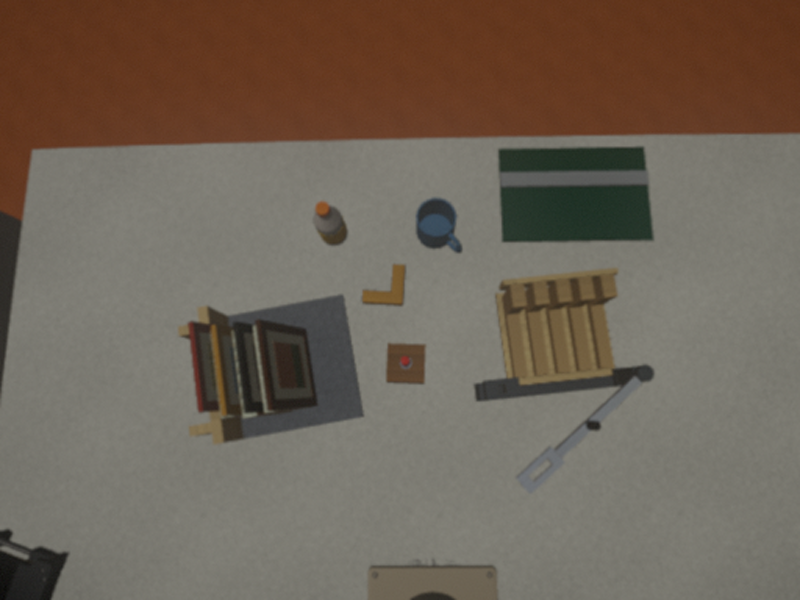

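The top and scene views show all four panels. From the front (−y) the order is brown, black, gold, red. The rack is on the right with its bar open, and the pin stands in the block at about (405,362) in the top view. Next I'll zoom in on the stack and rack.

Run:
```python
import cv2,numpy as np
s=cv2.imread('pics/scene0.png');t=cv2.imread('pics/top0.png')
def g(i,x,y): 
    c=cv2.resize(i[y:y+100,x:x+133],(400,300),interpolation=cv2.INTER_CUBIC)
    c=cv2.convertScaleAbs(c,alpha=1.5)
    for k in range(0,133,20): cv2.putText(c,str(x+k),(k*3,8),0,.3,(0,255,255),1);cv2.line(c,(k*3,8),(k*3,14),(0,255,255),1)
    for k in range(0,100,20): cv2.putText(c,str(y+k),(0,k*3+4),0,.3,(0,255,0),1);cv2.line(c,(18,k*3),(24,k*3),(0,255,0),1)
    return c
cv2.imwrite('pics/m1.png',np.vstack([np.hstack([g(s,295,122),g(t,110,185)]),np.hstack([g(s,108,118),g(t,300,168)])]))
```

```text
(no output)
```

View pics/m1.png

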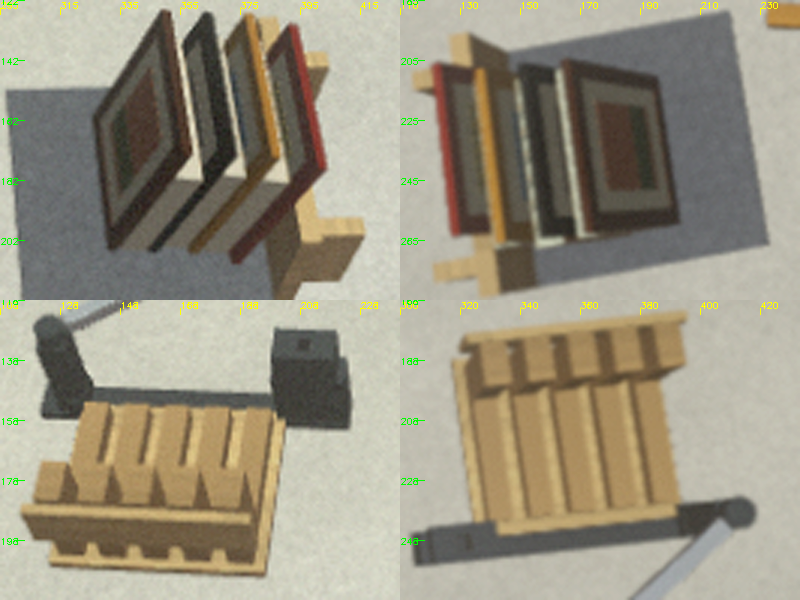

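```bash
cat > m.py <<'E'
from h import *
s=load('scene0');t=load('top0')
S=lambda u,v:(295+u/3.0075,122+v/3)
T=lambda u,v:(110+(u-400)/3.0075,185+v/3)
S2=lambda u,v:(108+u/3.0075,118+(v-300)/3)
T2=lambda u,v:(300+(u-400)/3.0075,168+(v-300)/3)
for n,a,b,c,d in [('b',(192,155),(566,60),(167,10),(582,232)),('c',(237,155),(518,65),(207,14),(540,235)),('a',(278,157),(477,68),(247,16),(495,240)),('d',(325,168),(436,65),(292,27),(452,235))]:
    p,e=tri(s,S(*a),t,T(*b));q,f=tri(s,S(*c),t,T(*d)); print(n,p,e,q,f,'len',np.linalg.norm(p-q),'mid',(p+q)/2,'ang',np.arctan2(*(p-q)[1::-1]))
p=onz(t,[T(730,12),T(768,243)],.008);print('foot front',p,np.linalg.norm(p[0]-p[1]),np.arctan2(*(p[0]-p[1])[1::-1]))
print('wall top front edge', onz(t,[T(475,235),T(500,290)],.118))
print('hinge',tri(s,S2(48,325),t,T2(742,510)))
print('keeper hole',tri(s,S2(305,345),t,T2(467,542)),onz(s,[S2(305,345)],.117),onz(t,[T2(467,542)],.117))
print('keeper corners scene z117',onz(s,[S2(275,330),S2(334,331),S2(338,362),S2(272,360)],.117))
print('base back corners',onz(s,[S2(265,575),S2(50,566)],0))
print('slot base ends (back)',onz(s,[S2(90,558),S2(132,557),S2(175,557),S2(217,557)],.012))
i=t['image'].astype(int)
m=(i[:,:,0]>110)&(i[:,:,1]<70)&(i[:,:,2]<70); m[:190]=0; ys,xs=np.nonzero(m[200:260,230:290]); print('pin top',xs.mean()+230,ys.mean()+200, onz(t,[(xs.mean()+230,ys.mean()+200)],.11))
j=s['image'].astype(int); m=(j[:,:,0]>110)&(j[:,:,1]<70)&(j[:,:,2]<70); ys,xs=np.nonzero(m[140:190,240:290]); print('pin s',xs.mean()+240,ys.mean()+140, tri(s,(xs.mean()+240,ys.mean()+140),t,(405/1.5625,362/1.5625)))
E
python3 m.py
```

```text
b [0.5385 0.2852 0.1732] 0.0041309467667367495 [0.3937 0.2599 0.1806] 0.0037990346134618375 len 0.14715766134394354 mid [0.4661 0.2725 0.1769] ang 0.17334399054906574
c [0.5343 0.3239 0.1763] 0.0005527431810695542 [0.3914 0.2954 0.179 ] 0.003787737615745459 len 0.1458146336326104 mid [0.4629 0.3097 0.1776] ang 0.19688771122328994
a [0.532  0.3584 0.1778] 0.0004864919951036151 [0.3876 0.3319 0.1792] 0.006029811692166364 len 0.14678111033266492 mid [0.4598 0.3451 0.1785] ang 0.18206501873195788
d [0.5353 0.3974 0.1743] 0.002271426460752629 [0.3915 0.3713 0.1757] 0.003232065211667768 len 0.14616847985385678 mid [0.4634 0.3843 0.175 ] ang 0.17957961083595722
foot front [[0.6125 0.1648 0.008 ]
 [0.3812 0.1247 0.008 ]] 0.2348161125517661 0.1716831014190816
wall top front edge [[0.3907 0.3749 0.118 ]
 [0.343  0.35   0.118 ]]
hinge (array([ 0.4502, -0.3598,  0.1341]), np.float64(0.0012147321219061467))
keeper hole (array([ 0.426 , -0.123 ,  0.1143]), np.float64(0.002890407234144953)) [[ 0.4279 -0.1208  0.117 ]] [[ 0.4261 -0.124   0.117 ]]
keeper corners scene z117 [[ 0.4147 -0.1521  0.117 ]
 [ 0.4082 -0.0974  0.117 ]
 [ 0.4427 -0.0869  0.117 ]
 [ 0.449  -0.1474  0.117 ]]
base back corners [[ 0.6098 -0.1326  0.    ]
 [ 0.6309 -0.3364  0.    ]]
slot base ends (back) [[ 0.6227 -0.2963  0.012 ]
 [ 0.6158 -0.2572  0.012 ]
 [ 0.6098 -0.2171  0.012 ]
 [ 0.6039 -0.1782  0.012 ]]
pin top 258.90909090909093 230.0909090909091 [[0.4774 0.0433 0.11  ]]
pin s 264.9375 156.3125 (array([0.4737, 0.042 , 0.1034]), np.float64(0.0014631076754448402))
```

```bash
cat > go.py <<'E'
import sys; from h import *
o=env.get_obs(); p=o['ee_pos']; R=o['ee_rot']; psi=np.arctan2(-R[0,1],R[1,1])
print('t',round(o['clock'],1),'p',p,'yaw',round(psi,4),'open mm',round(o['opening']*87,1),'F',o['contact_force'],'M',o['moment'])
for a in sys.argv[1:]:
    v=[float(k) for k in a.split(',')]; d=R.T@(np.array(v[:3])-p); print(a,'-> d(mm)',(d*1000).round(1),'spin',round(psi-v[3],3) if len(v)>3 else '')
E
python3 go.py .43,.30,.30,.175; python3 -m jog '[{"dx":0}]'
```

```text
t 0.1 p [0.1922 0.5944 0.2219] yaw -0.3128 open mm 87.0 F [ 0.6787  0.4929 -0.7768] M [0.0108 0.0779 0.0241]
.43,.30,.30,.175 -> d(mm) [ -77.8 -207.   316.9] spin -0.488schema error: expected keys grip, dx, dy, dz, spin
```

```bash
python3 -m jog '[{"grip":0.04,"dx":-0.015,"dy":-0.02,"dz":0.03,"spin":0},{"grip":0.04,"dx":-0.03,"dy":-0.04,"dz":0.06,"spin":0},{"grip":0.04,"dx":-0.045,"dy":-0.06,"dz":0.09,"spin":0},{"grip":0.04,"dx":-0.06,"dy":-0.08,"dz":0.12,"spin":0},{"grip":0.04,"dx":-0.075,"dy":-0.1,"dz":0.15,"spin":0}]'
python3 -m jog '[{"grip":0.04,"dx":0,"dy":-0.022,"dz":0.033,"spin":0},{"grip":0.04,"dx":0,"dy":-0.044,"dz":0.066,"spin":0},{"grip":0.04,"dx":0,"dy":-0.066,"dz":0.1,"spin":0},{"grip":0.04,"dx":0,"dy":-0.088,"dz":0.133,"spin":0},{"grip":0.04,"dx":0,"dy":-0.107,"dz":0.167,"spin":0}]'
python3 -m jog '[{"grip":0.04,"dx":0,"dy":0,"dz":0,"spin":-0.12},{"grip":0.04,"dx":0,"dy":0,"dz":0,"spin":-0.24},{"grip":0.04,"dx":0,"dy":0,"dz":0,"spin":-0.36},{"grip":0.04,"dx":0,"dy":0,"dz":0,"spin":-0.488},{"grip":0.04,"dx":0,"dy":0,"dz":0,"spin":-0.488}]'
python3 - <<'E'
from h import *
c=snap('wrist','w1'); i=cv2.resize(c['image'][:,:,::-1],(800,600),interpolation=cv2.INTER_CUBIC);cv2.imwrite('pics/w1b.png',cv2.convertScaleAbs(i,alpha=1.4))
E
python3 go.py
```

```text
clock: 0.57
ee_pos: [0.305, 0.4517, 0.2981]
ee_rot: [[-0.0, 0.308, 0.951], [-0.0, 0.951, -0.308], [-1.0, -0.0, -0.0]]
contact_force: [0.7, 1.1, 0.1]
opening: 0.704
clock: 0.98
ee_pos: [0.431, 0.2981, 0.2977]
ee_rot: [[0.0, 0.308, 0.951], [0.0, 0.951, -0.308], [-1.0, 0.0, -0.0]]
contact_force: [0.2, 1.3, 0.1]
opening: 0.467
clock: 1.4
ee_pos: [0.4302, 0.3, 0.2973]
ee_rot: [[-0.0, -0.18, 0.984], [-0.0, 0.984, 0.18], [-1.0, -0.0, -0.0]]
contact_force: [-0.5, -0.7, 2.0]
opening: 0.458
t 1.4 p [0.4302 0.3001 0.2974] yaw 0.1737 open mm 40.1 F [ 0.1547 -0.0473  0.4167] M [ 0.0161  0.0396 -0.0343]
```

View pics/w1b.png

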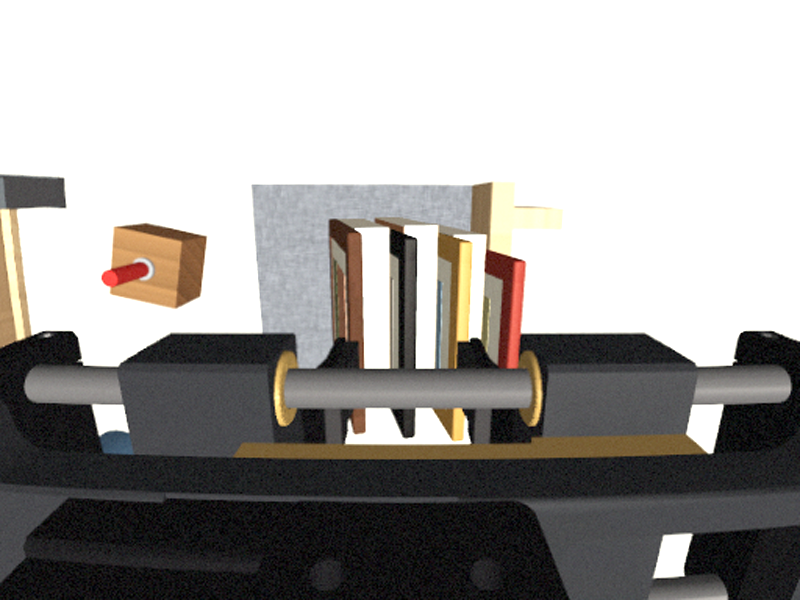

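Wrist view: the panel top strips run nearly vertically, at columns of about 355 (brown), 406 (black), 462 (gold) and 517 (red). I'll read the edges numerically.

Run:
```python
from h import *
c=load('w1');i=c['image'].astype(int)
for r in(160,195,225):
    print(r,[f"{u}:{'/'.join(map(str,i[r,u]))}" for u in range(208,242)] if r==195 else '')
s=.64
for n,a,b in [('b',(350,235),(361,325)),('c',(403,240),(410,325)),('a',(462,245),(465,325)),('d',(513,262),(513,325))]:
    q=onz(c,[np.array(a)*s,np.array(b)*s],.177);print(n,q.tolist(), (q[0]-q[1])[1]/(q[0]-q[1])[0])
print('pin top',onz(c,[np.array((108,279))*s],.11),'block corners',onz(c,[np.array(k)*s for k in((113,226),(206,237),(175,306))],.055))
```

```text
160 
195 ['208:133/136/139', '209:132/135/138', '210:128/131/133', '211:125/127/130', '212:67/65/65', '213:92/76/62', '214:79/70/55', '215:57/59/44', '216:83/69/49', '217:85/61/45', '218:87/58/43', '219:85/57/43', '220:119/82/60', '221:143/121/105', '222:70/56/44', '223:55/33/27', '224:86/53/36', '225:93/62/42', '226:91/61/41', '227:92/59/42', '228:91/59/42', '229:94/63/46', '230:93/63/45', '231:95/59/43', '232:149/143/135', '233:218/221/214', '234:224/226/219', '235:223/226/219', '236:223/226/220', '237:222/225/219', '238:223/226/220', '239:223/226/219', '240:223/227/220', '241:222/226/219']
225 
b [[0.3973989220465513, 0.25581746211280193, 0.177], [0.4578738887887707, 0.2727279897417894, 0.177]] 0.27962855607792714
c [[0.3943359555247687, 0.2910627081945698, 0.177], [0.45165723331759644, 0.30644208599978123, 0.177]] 0.26830137773264623
a [[0.39043732052367797, 0.33041106603633796, 0.177], [0.4447106571080191, 0.3443116269727159, 0.177]] 0.25612136292332716
d [[0.39529991944361575, 0.3668395474339952, 0.177], [0.43863947588466234, 0.3775828684548899, 0.177]] 0.24788719366587192
pin top [[0.4793 0.0442 0.11  ]] block corners [[0.4428 0.0102 0.055 ]
 [0.4376 0.1043 0.055 ]
 [0.5127 0.0772 0.055 ]]
```

```bash
python3 go.py .467,.267,.20,.175 .467,.267,.15,.175
```

```text
t 1.4 p [0.4302 0.3001 0.2974] yaw 0.1737 open mm 40.1 F [ 0.1547 -0.0473  0.4167] M [ 0.0161  0.0396 -0.0343]
.467,.267,.20,.175 -> d(mm) [ 97.4 -39.   30.6] spin -0.001
.467,.267,.15,.175 -> d(mm) [147.4 -39.   30.6] spin -0.001
```

```bash
python3 -m jog '[{"grip":0.022,"dx":0.02,"dy":-0.02,"dz":0.015,"spin":0},{"grip":0.022,"dx":0.04,"dy":-0.039,"dz":0.031,"spin":0},{"grip":0.022,"dx":0.07,"dy":-0.039,"dz":0.031,"spin":0},{"grip":0.022,"dx":0.097,"dy":-0.039,"dz":0.031,"spin":0},{"grip":0.022,"dx":0.097,"dy":-0.039,"dz":0.031,"spin":0}]' 4
python3 -m jog '[{"grip":0.022,"dx":0,"dy":0,"dz":0,"spin":0},{"grip":0.022,"dx":0,"dy":0,"dz":0,"spin":0}]'
python3 - <<'E'
from h import *
c=snap('wrist','w2'); i=c['image'][100:300,150:400,::-1];cv2.imwrite('pics/w2b.png',cv2.convertScaleAbs(cv2.resize(i,(750,600),interpolation=cv2.INTER_CUBIC),alpha=1.4))
E
python3 go.py
```

```text
clock: 1.87
ee_pos: [0.4654, 0.2654, 0.1954]
ee_rot: [[-0.006, -0.169, 0.986], [-0.005, 0.986, 0.169], [-1.0, -0.004, -0.007]]
contact_force: [-0.5, 0.4, -1.1]
opening: 0.264
clock: 2.03
ee_pos: [0.468, 0.2678, 0.2022]
ee_rot: [[0.001, -0.173, 0.985], [0.001, 0.985, 0.173], [-1.0, 0.001, 0.002]]
contact_force: [0.1, 1.2, 0.8]
opening: 0.258
t 2.1 p [0.4682 0.268  0.2026] yaw 0.1742 open mm 22.0 F [0.619  1.0386 0.6908] M [ 0.0249  0.0018 -0.0013]
```

View pics/w2b.png

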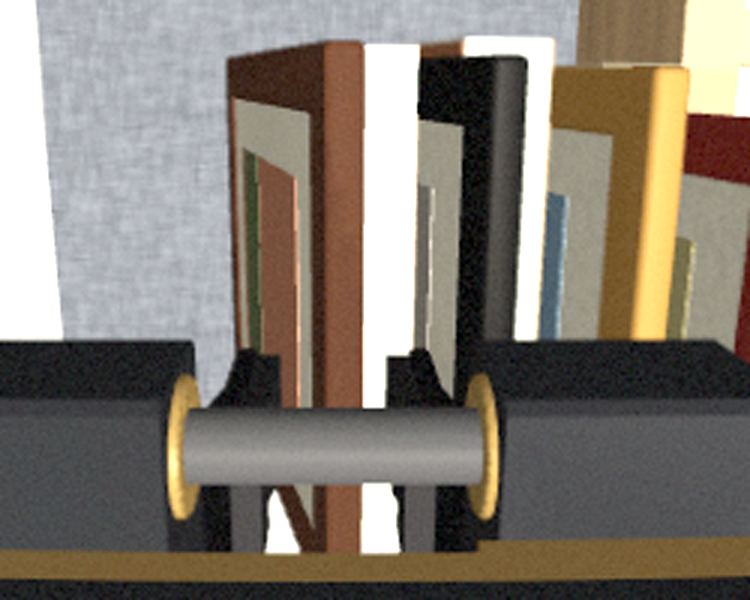

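The fingers straddle the brown panel's top strip with their inner edges at 280 and 388; the strip sits at 325–362. The path down looks clear.

```bash
python3 -m jog '[{"grip":0.022,"dx":0.012,"dy":0,"dz":0,"spin":0},{"grip":0.022,"dx":0.025,"dy":0,"dz":0,"spin":0},{"grip":0.022,"dx":0.037,"dy":-0.001,"dz":0,"spin":0},{"grip":0.022,"dx":0.05,"dy":-0.002,"dz":0,"spin":0},{"grip":0.022,"dx":0.05,"dy":-0.002,"dz":0,"spin":0}]'
python3 -m jog '[{"grip":0.005,"dx":0,"dy":0,"dz":0,"spin":0},{"grip":0.005,"dx":0,"dy":0,"dz":0,"spin":0},{"grip":0.005,"dx":0,"dy":0,"dz":0,"spin":0},{"grip":0.005,"dx":0,"dy":0,"dz":0,"spin":0},{"grip":0.005,"dx":0,"dy":0,"dz":0,"spin":0}]' 8
python3 go.py
```

```text
clock: 2.5
ee_pos: [0.4669, 0.2644, 0.1481]
ee_rot: [[-0.003, -0.174, 0.985], [-0.002, 0.985, 0.174], [-1.0, -0.001, -0.003]]
contact_force: [-0.0, -0.5, 0.2]
opening: 0.254
clock: 2.92
ee_pos: [0.4683, 0.2654, 0.1512]
ee_rot: [[0.001, -0.174, 0.985], [0.001, 0.985, 0.174], [-1.0, 0.0, 0.001]]
contact_force: [-0.6, -0.7, 2.1]
opening: 0.179
t 2.9 p [0.4683 0.2654 0.1512] yaw 0.1751 open mm 15.6 F [-0.6005 -0.7379  2.0737] M [-0.3218  0.0073 -0.0339]
```

```bash
python3 -m jog '[{"grip":0.005,"dx":-0.003,"dy":-0.004,"dz":0,"spin":0},{"grip":0.005,"dx":-0.007,"dy":-0.014,"dz":0,"spin":0},{"grip":0.005,"dx":-0.01,"dy":-0.025,"dz":0,"spin":0},{"grip":0.005,"dx":-0.014,"dy":-0.036,"dz":0,"spin":0},{"grip":0.005,"dx":-0.018,"dy":-0.045,"dz":0,"spin":0}]' 12
python3 -m jog '[{"grip":0.005,"dx":-0.01,"dy":-0.01,"dz":0,"spin":0},{"grip":0.005,"dx":-0.02,"dy":-0.02,"dz":0,"spin":0},{"grip":0.005,"dx":-0.03,"dy":-0.03,"dz":0,"spin":0},{"grip":0.005,"dx":-0.03,"dy":-0.03,"dz":0,"spin":0},{"grip":0.005,"dx":-0.03,"dy":-0.03,"dz":0,"spin":0}]' 40
python3 go.py
python3 - <<'E'
from h import *
c=snap('scene','s2'); i=c['image'][100:250,100:460,::-1];cv2.imwrite('pics/s2b.png',cv2.convertScaleAbs(cv2.resize(i,(800,333),interpolation=cv2.INTER_CUBIC),alpha=1.4))
E
```

```text
clock: 3.33
ee_pos: [0.4762, 0.2192, 0.1691]
ee_rot: [[0.0, -0.173, 0.985], [0.0, 0.985, 0.173], [-1.0, 0.0, 0.0]]
contact_force: [0.9, 0.5, -1.4]
opening: 0.114
clock: 3.75
ee_pos: [0.4816, 0.1912, 0.1995]
ee_rot: [[0.002, -0.173, 0.985], [0.001, 0.985, 0.173], [-1.0, 0.001, 0.002]]
contact_force: [-0.3, 0.1, -2.4]
opening: 0.109
t 3.8 p [0.4816 0.1912 0.1995] yaw 0.1741 open mm 9.5 F [-0.2658  0.0906 -2.3913] M [0.0873 0.0302 0.082 ]
```

View pics/s2b.png

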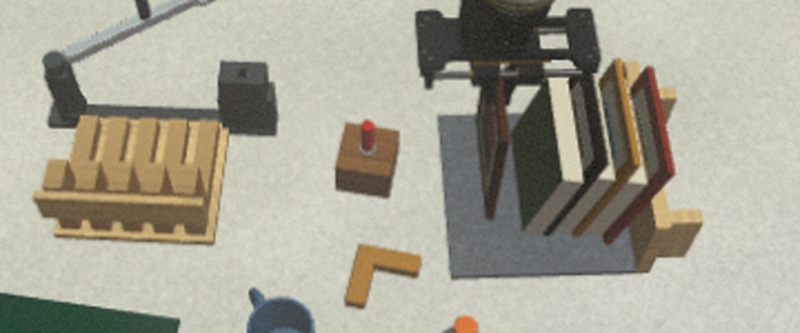

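Brown panel is upright in the grip and clear of the stack. The scene crop shows the canvases still leaning. Next I lift and carry it to the rack.

```bash
python3 -m jog '[{"grip":0.005,"dx":-0.03,"dy":-0.01,"dz":0,"spin":0},{"grip":0.005,"dx":-0.07,"dy":-0.01,"dz":0,"spin":0},{"grip":0.005,"dx":-0.11,"dy":-0.02,"dz":0,"spin":0},{"grip":0.005,"dx":-0.14,"dy":-0.04,"dz":0,"spin":0},{"grip":0.005,"dx":-0.16,"dy":-0.07,"dz":0,"spin":0}]'
python3 -m jog '[{"grip":0.005,"dx":0,"dy":-0.03,"dz":0,"spin":0},{"grip":0.005,"dx":0,"dy":-0.065,"dz":0,"spin":0},{"grip":0.005,"dx":0,"dy":-0.1,"dz":0,"spin":0.02},{"grip":0.005,"dx":0,"dy":-0.135,"dz":0,"spin":0.04},{"grip":0.005,"dx":0,"dy":-0.17,"dz":0,"spin":0.07}]'
python3 go.py .50,-.242,.36,.105
```

```text
clock: 4.22
ee_pos: [0.493, 0.1252, 0.3613]
ee_rot: [[0.002, -0.18, 0.984], [0.002, 0.984, 0.18], [-1.0, 0.002, 0.002]]
contact_force: [1.5, 0.7, -2.3]
opening: 0.11
clock: 4.63
ee_pos: [0.5228, -0.0456, 0.358]
ee_rot: [[-0.001, -0.106, 0.994], [0.0, 0.994, 0.106], [-1.0, 0.0, -0.001]]
contact_force: [0.3, -0.1, -2.1]
opening: 0.116
t 4.6 p [ 0.5228 -0.0456  0.358 ] yaw 0.1061 open mm 10.1 F [ 0.3401 -0.0848 -2.0954] M [ 0.0477 -0.0161  0.048 ]
.50,-.242,.36,.105 -> d(mm) [  -2.  -192.9  -43.5] spin 0.001
```

```bash
python3 -m jog '[{"grip":0.005,"dx":0,"dy":-0.04,"dz":-0.01,"spin":0},{"grip":0.005,"dx":0,"dy":-0.08,"dz":-0.02,"spin":0},{"grip":0.005,"dx":0,"dy":-0.12,"dz":-0.03,"spin":0},{"grip":0.005,"dx":0,"dy":-0.16,"dz":-0.04,"spin":0},{"grip":0.005,"dx":0,"dy":-0.193,"dz":-0.043,"spin":0}]'
python3 -m jog '[{"grip":0.005,"dx":0,"dy":0,"dz":0,"spin":0},{"grip":0.005,"dx":0,"dy":0,"dz":0,"spin":0}]'
python3 - <<'E'
from h import *
c=snap('wrist','w3'); i=c['image'][:,:,::-1];cv2.imwrite('pics/w3b.png',cv2.convertScaleAbs(cv2.resize(i,(800,600),interpolation=cv2.INTER_CUBIC),alpha=1.2))
E
python3 go.py
```

```text
clock: 5.05
ee_pos: [0.499, -0.244, 0.3584]
ee_rot: [[-0.0, -0.104, 0.995], [-0.0, 0.995, 0.104], [-1.0, -0.0, -0.0]]
contact_force: [1.1, 0.1, -1.1]
opening: 0.113
clock: 5.22
ee_pos: [0.4999, -0.2427, 0.3577]
ee_rot: [[-0.001, -0.102, 0.995], [-0.0, 0.995, 0.102], [-1.0, -0.0, -0.001]]
contact_force: [0.2, 0.4, -1.1]
opening: 0.113
t 5.3 p [ 0.5006 -0.2409  0.3577] yaw 0.1052 open mm 10.0 F [-0.0243  1.2865 -1.4272] M [ 0.0979  0.0186 -0.0173]
```

View pics/w3b.png

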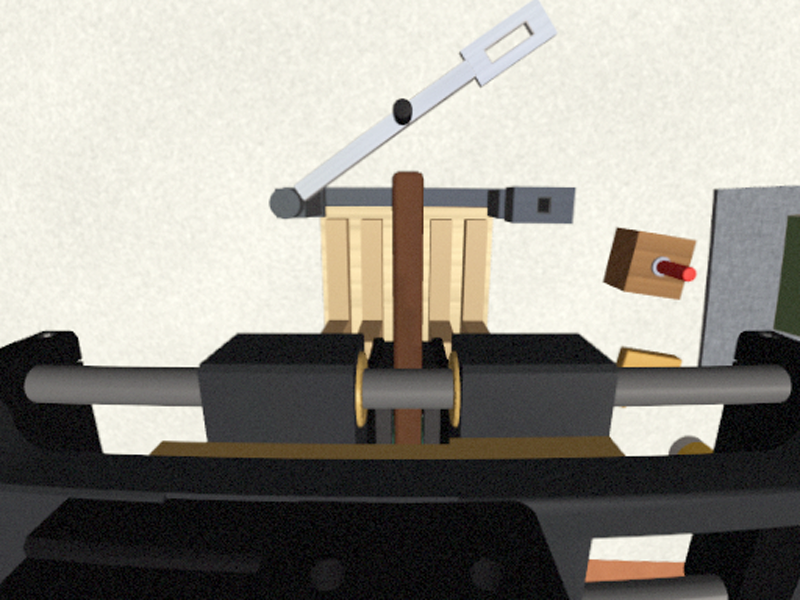

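The wrist view shows the battens (about 327–348, 361–383, 431–452 and 463–488 px), the hinge at (288,203), and the keeper hole at (544,205). I'll calculate positions from these.

Run:
```python
from h import *
c=load('w3');i=c['image'].astype(float)
for r in (148,165,185,198):
    l=i[r-2:r+3].mean(0).sum(1); g=l[1:]-l[:-1]; print(r,[(u,int(g[u])) for u in range(200,320) if abs(g[u])>25])
s=.64
P=lambda u,v,z:onz(c,[(u*s,v*s)],z)[0]
print('hinge top(.131-.135?)',P(288,203,.131),'keeper hole',P(544,205,.117),'keeper top corners',P(512,188,.117),P(575,188,.117),P(573,223,.117),P(511,221,.117))
a,b=P(346,190,.012),P(480,190,.012);print('x')
g=cv2.cvtColor(c['image'],cv2.COLOR_RGB2GRAY)[125:140,335:362];print(g)
```

```text
148 [(204, -38), (207, -30), (220, -50), (221, -106), (222, 89), (223, 106), (230, -34), (243, -102), (244, 149), (245, 26), (250, -310), (251, -96), (252, 34), (270, 369), (274, -214), (275, 122), (288, 45), (289, 31), (295, -71), (296, -293), (297, 167), (298, 120), (311, 51), (315, 27)]
165 [(204, -45), (208, -50), (221, -115), (223, 198), (224, 26), (230, -61), (243, -102), (244, 139), (245, 41), (250, -263), (251, -139), (269, 68), (270, 288), (273, -37), (274, -160), (275, 111), (288, 67), (295, -298), (297, 212), (310, 66), (314, 34)]
185 [(205, -47), (208, -31), (209, -42), (221, -44), (222, -117), (223, 122), (224, 112), (230, -38), (231, -36), (243, -70), (244, 87), (245, 59), (250, -263), (251, -136), (269, 159), (270, 183), (273, -137), (275, 37), (287, 48), (294, -205), (295, -119), (296, 233), (309, 55), (312, 36)]
198 [(206, -41), (209, -38), (222, -125), (224, 180), (231, -47), (243, -51), (244, 30), (245, 88), (250, -177), (251, -201), (269, 163), (270, 184), (273, -188), (274, 100), (287, 56), (293, -52), (294, -274), (295, 131), (296, 121), (308, 33), (309, 31), (3
[... 810 characters left out ...]
  84 84 91]
 [89 92 85 86 87 87 90 89 86 52 29 28 29 24 31 30 54 71 86 88 88 89 89 89
  88 85 90]
 [88 91 92 91 89 86 89 89 83 53 35 35 33 27 34 34 61 74 87 89 87 87 88 88
  88 87 88]
 [89 92 89 90 91 88 86 90 85 52 31 33 27 32 32 34 63 73 88 89 87 85 87 89
  88 87 85]
 [86 86 85 89 90 88 88 88 80 60 49 51 50 46 46 42 65 75 87 89 86 89 90 88
  85 87 82]
 [90 88 88 89 92 89 88 88 85 81 75 75 73 70 69 71 72 80 86 88 87 88 88 87
  88 88 87]
 [87 90 87 87 86 91 87 87 90 87 88 85 85 87 86 84 85 86 89 89 87 87 89 89
  91 85 88]
 [88 92 89 85 88 89 90 88 89 88 88 88 87 87 89 89 90 90 88 89 87 89 86 88
  90 91 90]
 [86 86 89 88 88 86 88 91 84 87 89 89 90 86 86 90 86 87 87 84 89 89 87 89
  90 86 87]]
```

```bash
python3 - <<'E'
from h import *
c=load('w3')
A=onz(c,[(226.3,148),(227.5,198),(292.9,148),(291.3,198),(227,165),(292.5,165)],.036);print(A)
print('dirs',np.arctan2(A[1,1]-A[0,1],A[1,0]-A[0,0]),np.arctan2(A[3,1]-A[2,1],A[3,0]-A[2,0]), 'rowdir',[np.arctan2(-(A[k+2]-A[k])[0],(A[k+2]-A[k])[1]) for k in(0,1)],np.linalg.norm(A[2]-A[0]),np.linalg.norm(A[3]-A[1]))
H=onz(c,[(288*.64,203*.64)],.131)[0];Kc=np.array([(.4171-.153j),(.4103-.0939j),(.4424-.0897j),(.4472-.1492j)]).mean()
print('hinge',H,'keeper centre',Kc)
yaw=.105;R=np.array([[np.cos(yaw),-np.sin(yaw)],[np.sin(yaw),np.cos(yaw)]])
print('centre from hinge',H[:2]-R@[-.095,-.11],'from keeper',np.array([Kc.real,Kc.imag])-R@[-.095,.13])
# rack-frame y of slots
cen=np.array([.533,-.240])
for a in A: print(R.T@(a[:2]-cen))
# tip of held panel line
print('panel top near end',onz(c,[(407*.64,175*.64)],.385))
print('scene slot/knob',onz(c,[(508*.64,42*.64)],.127),onz(c,[(403*.64,105*.64)],.165))
E
python3 go.py
```

```text
[[ 0.4798 -0.3055  0.036 ]
 [ 0.5713 -0.2965  0.036 ]
 [ 0.4677 -0.1879  0.036 ]
 [ 0.5591 -0.1789  0.036 ]
 [ 0.51   -0.3019  0.036 ]
 [ 0.4979 -0.1847  0.036 ]]
dirs 0.09740762694525634 0.09870800927669496 rowdir [np.float64(0.10286832318227042), np.float64(0.10296585436069774)] 0.11816683831663906 0.11828638299376978
hinge [ 0.4514 -0.3555  0.131 ] keeper centre (0.42925-0.12145j)
centre from hinge [ 0.5344 -0.2361] from keeper [ 0.5374 -0.2408]
[-0.0598 -0.0595]
[ 0.0321 -0.0602]
[-0.0595  0.0586]
[0.0324 0.0581]
[-0.0294 -0.0592]
[-0.0291  0.0587]
panel top near end [[ 0.4282 -0.2497  0.385 ]]
scene slot/knob [[ 0.297  -0.1768  0.127 ]] [[ 0.3653 -0.2594  0.165 ]]
t 5.3 p [ 0.5006 -0.2409  0.3577] yaw 0.1052 open mm 10.0 F [-0.0243  1.2865 -1.4272] M [ 0.0979  0.0186 -0.0173]
```

```bash
python3 go.py .538,-.300,.358,.101
python3 -m jog '[{"grip":0.005,"dx":0,"dy":-0.025,"dz":0.015,"spin":0.004},{"grip":0.005,"dx":0,"dy":-0.063,"dz":0.031,"spin":0.004},{"grip":0.005,"dx":0.02,"dy":-0.063,"dz":0.031,"spin":0.004},{"grip":0.005,"dx":0.05,"dy":-0.063,"dz":0.031,"spin":0.004},{"grip":0.005,"dx":0.08,"dy":-0.063,"dz":0.031,"spin":0.004}]'
python3 -m jog '[{"grip":0.005,"dx":0,"dy":0,"dz":0,"spin":0},{"grip":0.005,"dx":0,"dy":0,"dz":0,"spin":0}]'
python3 go.py .539,-.300,.20,.101
```

```text
t 5.3 p [ 0.5006 -0.2409  0.3577] yaw 0.1052 open mm 10.0 F [-0.0243  1.2865 -1.4272] M [ 0.0979  0.0186 -0.0173]
.538,-.300,.358,.101 -> d(mm) [ -0.4 -62.7  31. ] spin 0.004
clock: 5.68
ee_pos: [0.5391, -0.2995, 0.2767]
ee_rot: [[-0.0, -0.103, 0.995], [-0.0, 0.995, 0.103], [-1.0, -0.0, -0.0]]
contact_force: [0.9, 0.4, -1.5]
opening: 0.11
clock: 5.85
ee_pos: [0.5381, -0.2985, 0.2776]
ee_rot: [[-0.003, -0.104, 0.995], [0.002, 0.995, 0.104], [-1.0, 0.002, -0.002]]
contact_force: [0.0, -0.2, -1.1]
opening: 0.112
t 5.8 p [ 0.5381 -0.2985  0.2776] yaw 0.104 open mm 9.7 F [ 0.0483 -0.2171 -1.0668] M [ 0.0441 -0.026  -0.0015]
.539,-.300,.20,.101 -> d(mm) [77.6 -1.8  0.9] spin 0.003
```

```bash
python3 -m jog '[{"grip":0.005,"dx":0.01,"dy":-0.0015,"dz":0,"spin":0},{"grip":0.005,"dx":0.025,"dy":-0.0015,"dz":0,"spin":0},{"grip":0.005,"dx":0.045,"dy":-0.0015,"dz":0,"spin":0},{"grip":0.005,"dx":0.062,"dy":-0.0015,"dz":0,"spin":0},{"grip":0.005,"dx":0.078,"dy":-0.0015,"dz":0,"spin":0}]'
python3 -m jog '[{"grip":0.005,"dx":0.007,"dy":0,"dz":0,"spin":0},{"grip":0.005,"dx":0.014,"dy":0,"dz":0,"spin":0},{"grip":0.005,"dx":0.021,"dy":0,"dz":0,"spin":0},{"grip":0.005,"dx":0.028,"dy":0,"dz":0,"spin":0},{"grip":0.005,"dx":0.028,"dy":0,"dz":0,"spin":0}]' 30
python3 go.py
```

```text
clock: 6.27
ee_pos: [0.5389, -0.3021, 0.2013]
ee_rot: [[0.003, -0.102, 0.995], [-0.0, 0.995, 0.102], [-1.0, -0.001, 0.003]]
contact_force: [-0.1, 1.3, -2.3]
opening: 0.115
clock: 6.68
ee_pos: [0.5378, -0.302, 0.1717]
ee_rot: [[-0.001, -0.101, 0.995], [0.0, 0.995, 0.101], [-1.0, 0.001, -0.001]]
contact_force: [-0.4, 0.9, -1.2]
opening: 0.11
t 6.7 p [ 0.5378 -0.302   0.1717] yaw 0.1014 open mm 9.5 F [-0.4046  0.9164 -1.229 ] M [ 0.0636  0.0445 -0.0208]
```

Inserting smoothly with little force. I'll continue down until it touches.

```bash
python3 -m jog '[{"grip":0.005,"dx":0.004,"dy":0.001,"dz":0,"spin":0},{"grip":0.005,"dx":0.008,"dy":0.001,"dz":0,"spin":0},{"grip":0.005,"dx":0.01,"dy":0.001,"dz":0,"spin":0},{"grip":0.005,"dx":0.01,"dy":0.001,"dz":0,"spin":0}]' 20
python3 -m jog '[{"grip":0.005,"dx":0.002,"dy":0,"dz":0,"spin":0},{"grip":0.005,"dx":0.003,"dy":0,"dz":0,"spin":0},{"grip":0.005,"dx":0.004,"dy":0,"dz":0,"spin":0},{"grip":0.005,"dx":0.004,"dy":0,"dz":0,"spin":0}]' 20
python3 go.py
```

```text
clock: 7.02
ee_pos: [0.5377, -0.3011, 0.1621]
ee_rot: [[-0.0, -0.101, 0.995], [0.0, 0.995, 0.101], [-1.0, 0.0, -0.0]]
contact_force: [-0.5, 0.5, -1.2]
opening: 0.11
clock: 7.35
ee_pos: [0.5384, -0.3019, 0.1602]
ee_rot: [[0.002, -0.101, 0.995], [-0.001, 0.995, 0.101], [-1.0, -0.001, 0.002]]
contact_force: [-1.7, 0.2, 10.0]
opening: 0.117
t 7.3 p [ 0.5384 -0.3019  0.1602] yaw 0.1009 open mm 10.1 F [-1.6604  0.2445 10.0356] M [0.3876 0.6856 0.0197]
```

Contact at z = 0.160, as predicted, so brown is seated. I'll release it and return to the stack.

```bash
python3 -m jog '[{"grip":0.028,"dx":-0.003,"dy":0,"dz":0,"spin":0},{"grip":0.028,"dx":-0.003,"dy":0,"dz":0,"spin":0},{"grip":0.028,"dx":-0.003,"dy":0,"dz":0,"spin":0},{"grip":0.028,"dx":-0.01,"dy":0,"dz":0,"spin":0},{"grip":0.028,"dx":-0.03,"dy":0,"dz":0,"spin":0}]' 8
python3 -m jog '[{"grip":0.028,"dx":-0.04,"dy":0,"dz":0,"spin":0},{"grip":0.028,"dx":-0.08,"dy":0,"dz":0,"spin":0},{"grip":0.028,"dx":-0.08,"dy":0.04,"dz":0,"spin":0},{"grip":0.028,"dx":-0.08,"dy":0.08,"dz":-0.02,"spin":0},{"grip":0.028,"dx":-0.08,"dy":0.12,"dz":-0.04,"spin":-0.07}]'
python3 -m jog '[{"grip":0.028,"dx":0,"dy":0.04,"dz":0,"spin":0},{"grip":0.028,"dx":0,"dy":0.08,"dz":0,"spin":0},{"grip":0.028,"dx":0,"dy":0.12,"dz":0,"spin":0},{"grip":0.028,"dx":0,"dy":0.16,"dz":0,"spin":0},{"grip":0.028,"dx":0,"dy":0.2,"dz":0,"spin":0}]'
python3 go.py .455,.30,.255,.175
```

```text
clock: 7.77
ee_pos: [0.5366, -0.3004, 0.1865]
ee_rot: [[-0.004, -0.101, 0.995], [0.002, 0.995, 0.101], [-1.0, 0.002, -0.004]]
contact_force: [0.0, 0.5, 0.1]
opening: 0.308
clock: 8.18
ee_pos: [0.4889, -0.1902, 0.2688]
ee_rot: [[0.0, -0.169, 0.986], [-0.001, 0.986, 0.169], [-1.0, -0.001, 0.0]]
contact_force: [0.8, 1.4, 0.4]
opening: 0.322
clock: 8.6
ee_pos: [0.4543, 0.0076, 0.2692]
ee_rot: [[0.001, -0.17, 0.985], [0.001, 0.985, 0.17], [-1.0, 0.0, 0.001]]
contact_force: [1.6, 0.3, 0.3]
opening: 0.319
t 8.6 p [0.4543 0.0076 0.2692] yaw 0.1709 open mm 27.7 F [1.5505 0.3002 0.2731] M [ 0.0315 -0.0575  0.0202]
.455,.30,.255,.175 -> d(mm) [ 14.4 288.   50.4] spin -0.004
```

```bash
python3 -m jog '[{"grip":0.024,"dx":0,"dy":0.04,"dz":0.006,"spin":-0.004},{"grip":0.024,"dx":0,"dy":0.08,"dz":0.012,"spin":-0.004},{"grip":0.024,"dx":0,"dy":0.12,"dz":0.018,"spin":-0.004},{"grip":0.024,"dx":0,"dy":0.16,"dz":0.025,"spin":-0.004},{"grip":0.024,"dx":0,"dy":0.2,"dz":0.035,"spin":-0.004}]'
python3 -m jog '[{"grip":0.022,"dx":0.02,"dy":0.04,"dz":0.01,"spin":0},{"grip":0.022,"dx":0.04,"dy":0.075,"dz":0.012,"spin":0},{"grip":0.022,"dx":0.065,"dy":0.091,"dz":0.015,"spin":0},{"grip":0.022,"dx":0.065,"dy":0.091,"dz":0.015,"spin":0},{"grip":0.022,"dx":0.065,"dy":0.091,"dz":0.015,"spin":0}]'
python3 - <<'E'
from h import *
c=snap('wrist','w4'); i=c['image'][100:300,150:400,::-1];cv2.imwrite('pics/w4b.png',cv2.convertScaleAbs(cv2.resize(i,(750,600),interpolation=cv2.INTER_CUBIC),alpha=1.4))
E
python3 go.py
```

```text
clock: 9.02
ee_pos: [0.4549, 0.2108, 0.2692]
ee_rot: [[0.001, -0.174, 0.985], [0.001, 0.985, 0.174], [-1.0, 0.001, 0.001]]
contact_force: [1.9, 0.6, 1.1]
opening: 0.274
clock: 9.43
ee_pos: [0.4535, 0.3014, 0.2023]
ee_rot: [[-0.002, -0.176, 0.984], [-0.002, 0.984, 0.176], [-1.0, -0.002, -0.003]]
contact_force: [-0.4, -0.7, 0.7]
opening: 0.252
t 9.5 p [0.4547 0.3006 0.2038] yaw 0.1749 open mm 21.7 F [-0.8492 -0.7454  0.3573] M [-0.0176 -0.0394  0.0282]
```

View pics/w4b.png

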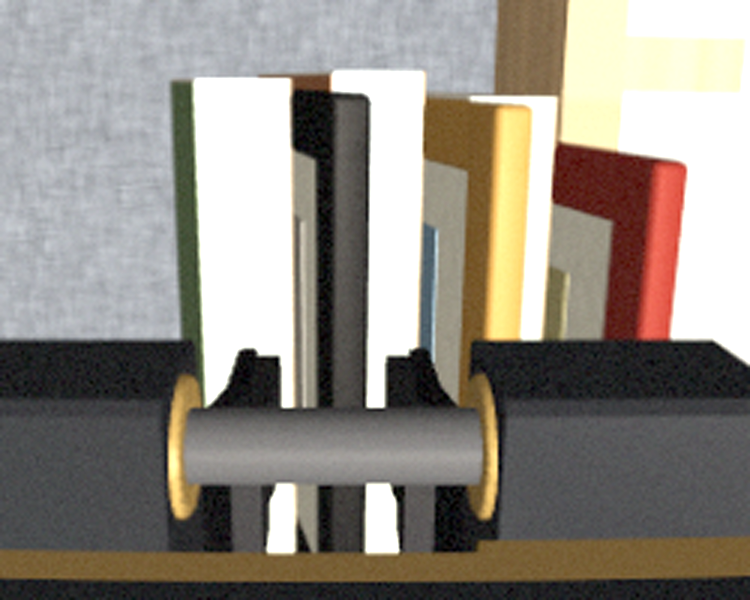

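Black's strip (329–366) lies between the fingers (280, 388), as brown's did. I'll descend, pinch lightly and draw it up along its lean.

```bash
python3 -m jog '[{"grip":0.022,"dx":0.012,"dy":0.001,"dz":0.006,"spin":0},{"grip":0.022,"dx":0.025,"dy":0.001,"dz":0.011,"spin":0},{"grip":0.022,"dx":0.038,"dy":0,"dz":0.011,"spin":0},{"grip":0.022,"dx":0.052,"dy":-0.001,"dz":0.011,"spin":0},{"grip":0.022,"dx":0.052,"dy":-0.001,"dz":0.011,"spin":0}]'
python3 -m jog '[{"grip":0.005,"dx":0,"dy":0,"dz":0,"spin":0},{"grip":0.005,"dx":0,"dy":0,"dz":0,"spin":0},{"grip":0.005,"dx":0,"dy":0,"dz":0,"spin":0},{"grip":0.005,"dx":0,"dy":0,"dz":0,"spin":0},{"grip":0.005,"dx":0,"dy":0,"dz":0,"spin":0}]' 10
python3 go.py
```

```text
clock: 9.9
ee_pos: [0.4651, 0.3002, 0.1486]
ee_rot: [[-0.003, -0.172, 0.985], [-0.003, 0.985, 0.172], [-1.0, -0.002, -0.003]]
contact_force: [-0.7, 0.6, -0.0]
opening: 0.252
clock: 10.32
ee_pos: [0.4659, 0.3021, 0.1522]
ee_rot: [[0.001, -0.174, 0.985], [0.0, 0.985, 0.174], [-1.0, 0.0, 0.001]]
contact_force: [0.3, -1.1, 0.7]
opening: 0.172
t 10.3 p [0.4659 0.3021 0.1522] yaw 0.1749 open mm 15.0 F [ 0.2584 -1.0609  0.6669] M [-0.3652 -0.1877 -0.0326]
```

```bash
python3 -m jog '[{"grip":0.005,"dx":-0.006,"dy":0.0015,"dz":0,"spin":0},{"grip":0.005,"dx":-0.015,"dy":0.0036,"dz":0,"spin":0},{"grip":0.005,"dx":-0.025,"dy":0.006,"dz":0,"spin":0},{"grip":0.005,"dx":-0.035,"dy":0.0084,"dz":0,"spin":0},{"grip":0.005,"dx":-0.045,"dy":0.011,"dz":0,"spin":0}]'
python3 -m jog '[{"grip":0.005,"dx":-0.01,"dy":0.0024,"dz":0,"spin":0},{"grip":0.005,"dx":-0.02,"dy":0.0048,"dz":0,"spin":0},{"grip":0.005,"dx":-0.03,"dy":0.007,"dz":0,"spin":0},{"grip":0.005,"dx":-0.04,"dy":0.0096,"dz":0,"spin":0},{"grip":0.005,"dx":-0.05,"dy":0.012,"dz":0,"spin":0}]'
python3 go.py
python3 - <<'E'
from h import *
c=snap('scene','s3'); i=c['image'][90:240,270:470,::-1];cv2.imwrite('pics/s3b.png',cv2.convertScaleAbs(cv2.resize(i,(800,600),interpolation=cv2.INTER_CUBIC),alpha=1.4))
E
```

```text
clock: 10.73
ee_pos: [0.4636, 0.3134, 0.1981]
ee_rot: [[0.001, -0.174, 0.985], [0.001, 0.985, 0.174], [-1.0, 0.001, 0.001]]
contact_force: [0.0, -1.4, -0.7]
opening: 0.174
clock: 11.15
ee_pos: [0.4613, 0.3251, 0.2476]
ee_rot: [[0.0, -0.174, 0.985], [0.0, 0.985, 0.174], [-1.0, 0.0, 0.0]]
contact_force: [1.1, -1.9, -1.0]
opening: 0.174
t 11.2 p [0.4613 0.3251 0.2476] yaw 0.1752 open mm 15.1 F [ 1.0746 -1.9033 -0.9851] M [-0.5197 -0.0476 -0.0017]
```

View pics/s3b.png

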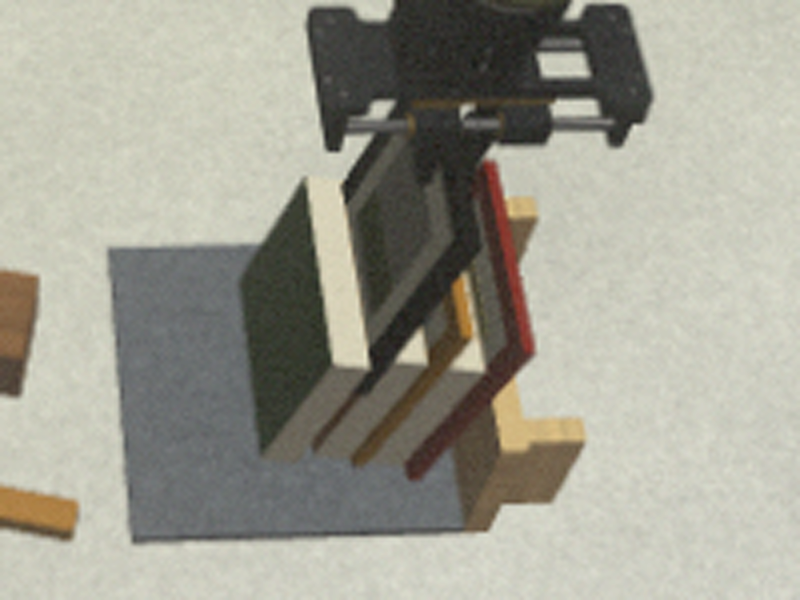

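The black panel is drawing up cleanly along its lean and the canvases have not moved. I'll continue.

```bash
python3 -m jog '[{"grip":0.005,"dx":-0.01,"dy":0.0024,"dz":0,"spin":0},{"grip":0.005,"dx":-0.02,"dy":0.0048,"dz":0,"spin":0},{"grip":0.005,"dx":-0.03,"dy":0.007,"dz":0,"spin":0},{"grip":0.005,"dx":-0.04,"dy":0.009,"dz":0,"spin":0},{"grip":0.005,"dx":-0.055,"dy":0.008,"dz":0,"spin":0}]'
python3 -m jog '[{"grip":0.005,"dx":-0.015,"dy":-0.01,"dz":0,"spin":0},{"grip":0.005,"dx":-0.03,"dy":-0.03,"dz":0,"spin":0},{"grip":0.005,"dx":-0.045,"dy":-0.06,"dz":0,"spin":0},{"grip":0.005,"dx":-0.055,"dy":-0.09,"dz":0,"spin":0},{"grip":0.005,"dx":-0.06,"dy":-0.125,"dz":0,"spin":0}]' 12
python3 -m jog '[{"grip":0.005,"dx":0,"dy":-0.03,"dz":0,"spin":0},{"grip":0.005,"dx":0,"dy":-0.06,"dz":0,"spin":0},{"grip":0.005,"dx":0,"dy":-0.09,"dz":0,"spin":0},{"grip":0.005,"dx":0,"dy":-0.12,"dz":0,"spin":0},{"grip":0.005,"dx":0,"dy":-0.15,"dz":0.01,"spin":0}]' 40
python3 go.py .536,-.260,.36,.101
```

```text
clock: 11.62
ee_pos: [0.4594, 0.3335, 0.3018]
ee_rot: [[-0.001, -0.175, 0.984], [-0.0, 0.984, 0.175], [-1.0, 0.0, -0.001]]
contact_force: [0.3, -1.2, -1.4]
opening: 0.123
clock: 12.03
ee_pos: [0.4819, 0.2101, 0.3638]
ee_rot: [[0.002, -0.177, 0.984], [0.002, 0.984, 0.177], [-1.0, 0.002, 0.002]]
contact_force: [1.9, 0.5, -0.3]
opening: 0.117
clock: 12.45
ee_pos: [0.5173, 0.0626, 0.363]
ee_rot: [[0.001, -0.175, 0.985], [0.002, 0.985, 0.175], [-1.0, 0.002, 0.002]]
contact_force: [0.2, -0.0, -1.3]
opening: 0.109
t 12.4 p [0.5173 0.0626 0.363 ] yaw 0.1758 open mm 9.5 F [ 0.202  -0.0393 -1.2883] M [ 0.0756 -0.0178  0.0568]
.536,-.260,.36,.101 -> d(mm) [   2.4 -320.9  -38. ] spin 0.075
```

```bash
python3 -m jog '[{"grip":0.005,"dx":0,"dy":-0.04,"dz":-0.005,"spin":0},{"grip":0.005,"dx":0,"dy":-0.08,"dz":-0.01,"spin":0},{"grip":0.005,"dx":0,"dy":-0.12,"dz":-0.015,"spin":0},{"grip":0.005,"dx":0,"dy":-0.16,"dz":-0.02,"spin":0},{"grip":0.005,"dx":0,"dy":-0.2,"dz":-0.025,"spin":0}]'
python3 -m jog '[{"grip":0.005,"dx":0,"dy":-0.03,"dz":-0.005,"spin":0.02},{"grip":0.005,"dx":0,"dy":-0.06,"dz":-0.01,"spin":0.04},{"grip":0.005,"dx":0,"dy":-0.09,"dz":-0.013,"spin":0.075},{"grip":0.005,"dx":0,"dy":-0.121,"dz":-0.013,"spin":0.075},{"grip":0.005,"dx":0,"dy":-0.121,"dz":-0.013,"spin":0.075}]'
python3 -m jog '[{"grip":0.005,"dx":0,"dy":0,"dz":0,"spin":0},{"grip":0.005,"dx":0,"dy":0,"dz":0,"spin":0},{"grip":0.005,"dx":0,"dy":0,"dz":0,"spin":0}]'
python3 go.py .535,-.261,.20,.101
python3 - <<'E'
from h import *
c=snap('wrist','w5'); i=c['image'][90:290,130:390,::-1];cv2.imwrite('pics/w5b.png',cv2.convertScaleAbs(cv2.resize(i,(780,600),interpolation=cv2.INTER_CUBIC),alpha=1.3))
# held panel strip columns at several rows, and black end
g=c['image'].sum(2)
E
```

```text
clock: 12.87
ee_pos: [0.5281, -0.139, 0.3626]
ee_rot: [[0.002, -0.175, 0.985], [0.001, 0.985, 0.175], [-1.0, 0.0, 0.002]]
contact_force: [1.7, 0.6, -0.6]
opening: 0.108
clock: 13.28
ee_pos: [0.5354, -0.2647, 0.3617]
ee_rot: [[-0.0, -0.094, 0.996], [-0.003, 0.996, 0.094], [-1.0, -0.003, -0.0]]
contact_force: [-0.1, 0.1, -1.4]
opening: 0.11
clock: 13.53
ee_pos: [0.5369, -0.2576, 0.3618]
ee_rot: [[0.001, -0.102, 0.995], [0.001, 0.995, 0.102], [-1.0, 0.001, 0.001]]
contact_force: [-0.0, 0.5, -1.6]
opening: 0.11
t 13.5 p [ 0.5369 -0.2576  0.3618] yaw 0.1023 open mm 9.6 F [-0.027   0.4761 -1.6224] M [ 0.0755 -0.0015 -0.0422]
.535,-.261,.20,.101 -> d(mm) [161.8  -3.3  -2.4] spin 0.001
```

View pics/w5b.png

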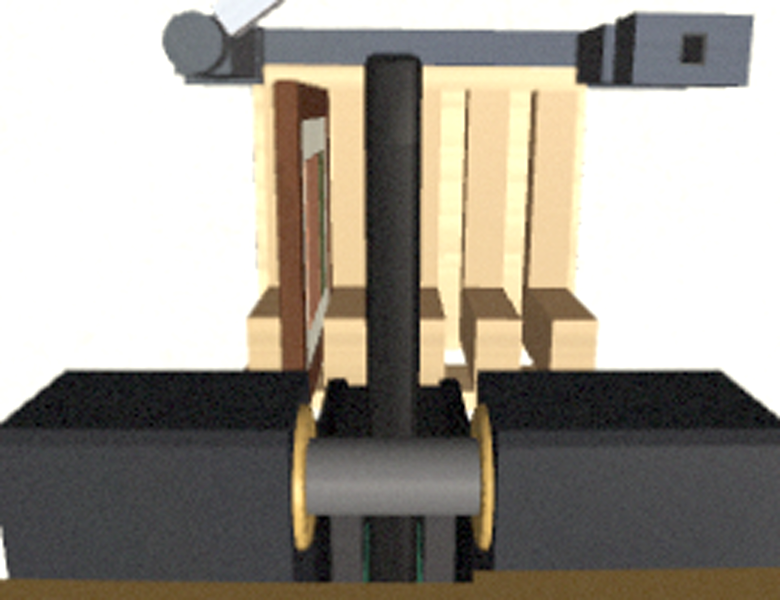

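Brown stands in slot 0 and black hangs vertical over slot 1. The bar area is clear, so I'll lower black.

```bash
python3 -m jog '[{"grip":0.005,"dx":0.01,"dy":-0.0033,"dz":-0.001,"spin":0},{"grip":0.005,"dx":0.03,"dy":-0.0033,"dz":-0.001,"spin":0},{"grip":0.005,"dx":0.055,"dy":-0.0033,"dz":-0.001,"spin":0},{"grip":0.005,"dx":0.075,"dy":-0.0033,"dz":-0.001,"spin":0},{"grip":0.005,"dx":0.085,"dy":-0.0033,"dz":-0.001,"spin":0}]'
python3 -m jog '[{"grip":0.005,"dx":0.01,"dy":0,"dz":0,"spin":0},{"grip":0.005,"dx":0.025,"dy":0,"dz":0,"spin":0},{"grip":0.005,"dx":0.045,"dy":0,"dz":0,"spin":0},{"grip":0.005,"dx":0.065,"dy":0,"dz":0,"spin":0},{"grip":0.005,"dx":0.08,"dy":0,"dz":0,"spin":0}]' 30
python3 go.py .536,-.2604,.20,.101
```

```text
clock: 14.0
ee_pos: [0.5348, -0.2613, 0.2734]
ee_rot: [[-0.003, -0.101, 0.995], [0.002, 0.995, 0.101], [-1.0, 0.002, -0.003]]
contact_force: [-0.2, 0.5, -1.4]
opening: 0.113
clock: 14.42
ee_pos: [0.5358, -0.2622, 0.1955]
ee_rot: [[0.0, -0.101, 0.995], [0.0, 0.995, 0.101], [-1.0, 0.0, 0.0]]
contact_force: [0.7, 1.3, -0.8]
opening: 0.113
t 14.4 p [ 0.5358 -0.2622  0.1955] yaw 0.1007 open mm 9.8 F [ 0.676   1.3432 -0.755 ] M [0.0117 0.0619 0.0056]
.536,-.2604,.20,.101 -> d(mm) [-4.5  1.8  0.4] spin -0.0
```

```bash
python3 -m jog '[{"grip":0.005,"dx":0.007,"dy":0.0015,"dz":0,"spin":0},{"grip":0.005,"dx":0.015,"dy":0.0015,"dz":0,"spin":0},{"grip":0.005,"dx":0.022,"dy":0.0015,"dz":0,"spin":0},{"grip":0.005,"dx":0.03,"dy":0.0015,"dz":0,"spin":0},{"grip":0.005,"dx":0.032,"dy":0.0015,"dz":0,"spin":0}]'
python3 -m jog '[{"grip":0.005,"dx":0.002,"dy":0,"dz":0,"spin":0},{"grip":0.005,"dx":0.003,"dy":0,"dz":0,"spin":0},{"grip":0.005,"dx":0.004,"dy":0,"dz":0,"spin":0},{"grip":0.005,"dx":0.004,"dy":0,"dz":0,"spin":0}]' 20
python3 go.py
```

```text
clock: 14.83
ee_pos: [0.5364, -0.2618, 0.1659]
ee_rot: [[0.003, -0.1, 0.995], [-0.001, 0.995, 0.1], [-1.0, -0.001, 0.003]]
contact_force: [-4.4, 1.1, 22.3]
opening: 0.114
clock: 15.17
ee_pos: [0.5374, -0.2621, 0.1639]
ee_rot: [[0.006, -0.1, 0.995], [-0.001, 0.995, 0.1], [-1.0, -0.002, 0.006]]
contact_force: [-3.6, 1.5, 19.3]
opening: 0.112
t 15.2 p [ 0.5374 -0.2621  0.1639] yaw 0.0998 open mm 9.7 F [-3.5936  1.4538 19.3012] M [0.5339 0.7464 0.0493]
```

```bash
python3 -m jog '[{"grip":0.024,"dx":-0.004,"dy":0,"dz":0,"spin":0},{"grip":0.024,"dx":-0.004,"dy":0,"dz":0,"spin":0},{"grip":0.024,"dx":-0.004,"dy":0,"dz":0,"spin":0},{"grip":0.024,"dx":-0.01,"dy":0,"dz":0,"spin":0},{"grip":0.024,"dx":-0.03,"dy":0,"dz":0,"spin":0}]' 8
python3 -m jog '[{"grip":0.024,"dx":-0.04,"dy":0,"dz":0,"spin":0},{"grip":0.024,"dx":-0.08,"dy":0,"dz":0,"spin":0},{"grip":0.024,"dx":-0.08,"dy":0.04,"dz":0,"spin":0},{"grip":0.024,"dx":-0.08,"dy":0.08,"dz":-0.02,"spin":0},{"grip":0.024,"dx":-0.08,"dy":0.12,"dz":-0.04,"spin":-0.07}]'
python3 -m jog '[{"grip":0.024,"dx":0,"dy":0.04,"dz":0,"spin":0},{"grip":0.024,"dx":0,"dy":0.08,"dz":0,"spin":0},{"grip":0.024,"dx":0,"dy":0.12,"dz":0,"spin":0},{"grip":0.024,"dx":0,"dy":0.16,"dz":0,"spin":0},{"grip":0.024,"dx":0,"dy":0.2,"dz":0,"spin":0}]'
python3 -m jog '[{"grip":0.024,"dx":0,"dy":0.04,"dz":0,"spin":0},{"grip":0.024,"dx":0,"dy":0.08,"dz":0,"spin":0},{"grip":0.024,"dx":0,"dy":0.12,"dz":0,"spin":0},{"grip":0.024,"dx":0,"dy":0.16,"dz":0,"spin":0},{"grip":0.024,"dx":0,"dy":0.2,"dz":0,"spin":0}]'
python3 go.py .452,.337,.204,.175
```

```text
clock: 15.58
ee_pos: [0.5341, -0.2601, 0.1882]
ee_rot: [[-0.005, -0.1, 0.995], [0.001, 0.995, 0.1], [-1.0, 0.002, -0.005]]
contact_force: [-0.1, 0.9, -0.7]
opening: 0.267
clock: 16.0
ee_pos: [0.4867, -0.1497, 0.2706]
ee_rot: [[0.0, -0.168, 0.986], [-0.001, 0.986, 0.168], [-1.0, -0.001, 0.0]]
contact_force: [0.6, 1.0, 0.9]
opening: 0.279
clock: 16.42
ee_pos: [0.4523, 0.048, 0.271]
ee_rot: [[0.001, -0.169, 0.986], [0.0, 0.986, 0.169], [-1.0, 0.0, 0.001]]
contact_force: [1.1, 0.9, 0.1]
opening: 0.275
clock: 16.83
ee_pos: [0.4185, 0.2452, 0.2709]
ee_rot: [[0.0, -0.169, 0.986], [0.0, 0.986, 0.169], [-1.0, 0.0, 0.0]]
contact_force: [1.3, -0.1, -0.1]
opening: 0.276
t 16.8 p [0.4185 0.2452 0.2709] yaw 0.17 open mm 24.0 F [ 1.3381 -0.0694 -0.0932] M [-0.0094 -0.0211 -0.0078]
.452,.337,.204,.175 -> d(mm) [66.9 84.8 48.5] spin -0.005
```

```bash
python3 -m jog '[{"grip":0.022,"dx":0.01,"dy":0.025,"dz":0.02,"spin":-0.005},{"grip":0.022,"dx":0.02,"dy":0.06,"dz":0.035,"spin":-0.005},{"grip":0.022,"dx":0.04,"dy":0.085,"dz":0.048,"spin":-0.005},{"grip":0.022,"dx":0.067,"dy":0.085,"dz":0.048,"spin":-0.005},{"grip":0.022,"dx":0.067,"dy":0.085,"dz":0.048,"spin":-0.005}]'
python3 -m jog '[{"grip":0.022,"dx":0,"dy":0,"dz":0,"spin":0},{"grip":0.022,"dx":0,"dy":0,"dz":0,"spin":0}]'
cat > strip.py <<'E'
from h import *; import sys
c=snap('wrist',sys.argv[1]); h=cv2.cvtColor(c['image'],cv2.COLOR_RGB2HSV)
lo,hi=((15,150,110),(25,255,255)) if sys.argv[2]=='gold' else ((170,150,85),(180,255,255))
m=cv2.inRange(h,np.array(lo),np.array(hi))
if sys.argv[2]=='red': m|=cv2.inRange(h,np.array((0,150,85)),np.array((5,255,255)))
for r in range(115,240,8):
    u=np.nonzero(m[r,150:400])[0]+150; print(r,(u.min(),u.max(),len(u)) if len(u) else '',end=' | ')
print(); i=c['image'][100:300,150:400,::-1];cv2.imwrite(f'pics/{sys.argv[1]}b.png',cv2.convertScaleAbs(cv2.resize(i,(750,600),interpolation=cv2.INTER_CUBIC),alpha=1.4))
E
python3 strip.py w6 gold; python3 go.py
```

```text
clock: 17.25
ee_pos: [0.45, 0.3352, 0.1982]
ee_rot: [[-0.006, -0.176, 0.984], [-0.006, 0.984, 0.176], [-1.0, -0.004, -0.007]]
contact_force: [-0.3, -1.0, -1.1]
opening: 0.251
clock: 17.42
ee_pos: [0.4528, 0.3347, 0.2051]
ee_rot: [[0.001, -0.173, 0.985], [0.001, 0.985, 0.173], [-1.0, 0.0, 0.001]]
contact_force: [-0.2, 0.4, -0.6]
opening: 0.255
115  | 123  | 131 (np.int64(266), np.int64(266), 1) | 139 (np.int64(266), np.int64(267), 2) | 147 (np.int64(266), np.int64(266), 1) | 155 (np.int64(266), np.int64(278), 2) | 163 (np.int64(266), np.int64(278), 2) | 171 (np.int64(266), np.int64(278), 2) | 179 (np.int64(266), np.int64(266), 1) | 187 (np.int64(266), np.int64(266), 1) | 195 (np.int64(266), np.int64(277), 2) | 203 (np.int64(266), np.int64(277), 2) | 211 (np.int64(266), np.int64(277), 2) | 219 (np.int64(266), np.int64(277), 2) | 227 (np.int64(266), np.int64(277), 2) | 235 (np.int64(266), np.int64(277), 2) | 
t 17.5 p [0.453  0.3349 0.2056] yaw 0.1737 open mm 22.2 F [0.2231 0.2418 0.8889] M [0.0266 0.0149 0.0055]
```

```bash
python3 -m jog '[{"grip":0.022,"dx":0.012,"dy":0.004,"dz":0.006,"spin":0},{"grip":0.022,"dx":0.025,"dy":0.005,"dz":0.01,"spin":0},{"grip":0.022,"dx":0.038,"dy":0.004,"dz":0.01,"spin":0},{"grip":0.022,"dx":0.054,"dy":0.004,"dz":0.01,"spin":0},{"grip":0.022,"dx":0.054,"dy":0.004,"dz":0.01,"spin":0}]'
python3 -m jog '[{"grip":0.005,"dx":0,"dy":0,"dz":0,"spin":0},{"grip":0.005,"dx":0,"dy":0,"dz":0,"spin":0},{"grip":0.005,"dx":0,"dy":0,"dz":0,"spin":0},{"grip":0.005,"dx":0,"dy":0,"dz":0,"spin":0},{"grip":0.005,"dx":0,"dy":0,"dz":0,"spin":0}]' 10
python3 go.py
```

```text
clock: 17.88
ee_pos: [0.4602, 0.3398, 0.1459]
ee_rot: [[-0.004, -0.174, 0.985], [-0.003, 0.985, 0.174], [-1.0, -0.003, -0.004]]
contact_force: [-0.1, -0.5, -1.3]
opening: 0.252
clock: 18.3
ee_pos: [0.4617, 0.3407, 0.1501]
ee_rot: [[0.001, -0.174, 0.985], [-0.0, 0.985, 0.174], [-1.0, -0.0, 0.001]]
contact_force: [0.1, -4.0, 0.6]
opening: 0.175
t 18.3 p [0.4617 0.3407 0.1501] yaw 0.1747 open mm 15.2 F [ 0.0934 -3.9821  0.5937] M [-0.9644 -0.1311 -0.0303]
```

```bash
python3 -m jog '[{"grip":0.005,"dx":-0.006,"dy":0.0008,"dz":0,"spin":0},{"grip":0.005,"dx":-0.015,"dy":0.003,"dz":0,"spin":0},{"grip":0.005,"dx":-0.025,"dy":0.0055,"dz":0,"spin":0},{"grip":0.005,"dx":-0.035,"dy":0.008,"dz":0,"spin":0},{"grip":0.005,"dx":-0.045,"dy":0.0105,"dz":0,"spin":0}]'
python3 -m jog '[{"grip":0.005,"dx":-0.01,"dy":0.0025,"dz":0,"spin":0},{"grip":0.005,"dx":-0.02,"dy":0.005,"dz":0,"spin":0},{"grip":0.005,"dx":-0.03,"dy":0.0075,"dz":0,"spin":0},{"grip":0.005,"dx":-0.04,"dy":0.01,"dz":0,"spin":0},{"grip":0.005,"dx":-0.05,"dy":0.0125,"dz":0,"spin":0}]'
python3 -m jog '[{"grip":0.005,"dx":-0.01,"dy":0.0025,"dz":0,"spin":0},{"grip":0.005,"dx":-0.02,"dy":0.005,"dz":0,"spin":0},{"grip":0.005,"dx":-0.03,"dy":0.007,"dz":0,"spin":0},{"grip":0.005,"dx":-0.04,"dy":0.009,"dz":0,"spin":0},{"grip":0.005,"dx":-0.055,"dy":0.008,"dz":0,"spin":0}]'
python3 go.py;  python3 - <<'E'
from h import *
c=snap('scene','s4'); i=c['image'][60:240,230:470,::-1];cv2.imwrite('pics/s4b.png',cv2.convertScaleAbs(cv2.resize(i,(800,600),interpolation=cv2.INTER_CUBIC),alpha=1.4))
E
```

```text
clock: 18.72
ee_pos: [0.4596, 0.3516, 0.1961]
ee_rot: [[0.001, -0.174, 0.985], [0.0, 0.985, 0.174], [-1.0, 0.0, 0.001]]
contact_force: [0.9, -3.6, -1.2]
opening: 0.177
clock: 19.13
ee_pos: [0.4571, 0.3642, 0.2457]
ee_rot: [[0.0, -0.175, 0.985], [0.0, 0.985, 0.175], [-1.0, 0.0, 0.0]]
contact_force: [0.2, -2.8, -1.5]
opening: 0.184
clock: 19.55
ee_pos: [0.4551, 0.3727, 0.2998]
ee_rot: [[-0.001, -0.176, 0.984], [0.0, 0.984, 0.176], [-1.0, 0.001, -0.001]]
contact_force: [0.2, -0.1, -1.6]
opening: 0.123
t 19.6 p [0.4551 0.3727 0.2998] yaw 0.1765 open mm 10.7 F [ 0.2042 -0.093  -1.5644] M [-0.2954 -0.0552 -0.0115]
```

View pics/s4b.png

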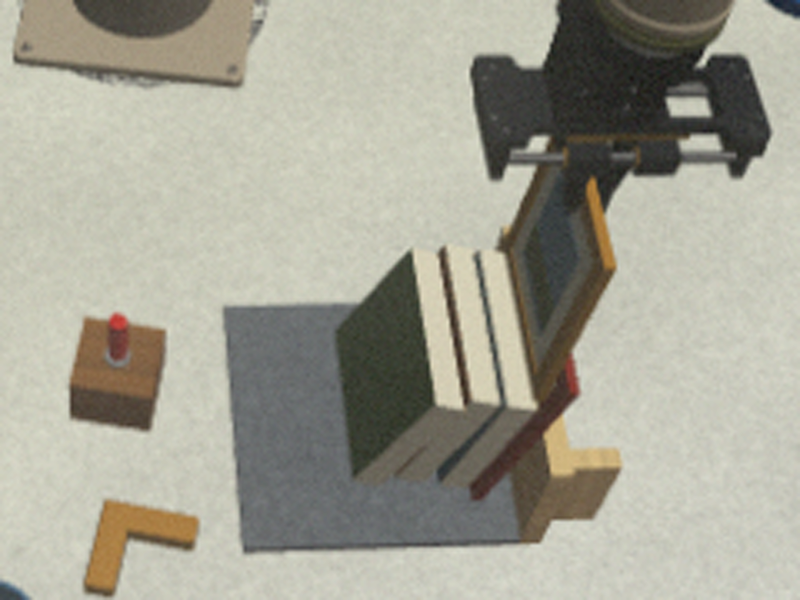

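Gold is out and the canvases are still leaning. Next I carry it to slot 2.

```bash
python3 -m jog '[{"grip":0.005,"dx":-0.015,"dy":-0.01,"dz":0,"spin":0},{"grip":0.005,"dx":-0.03,"dy":-0.03,"dz":0,"spin":0},{"grip":0.005,"dx":-0.045,"dy":-0.06,"dz":0,"spin":0},{"grip":0.005,"dx":-0.055,"dy":-0.09,"dz":0,"spin":0},{"grip":0.005,"dx":-0.06,"dy":-0.125,"dz":0,"spin":0}]' 12
python3 -m jog '[{"grip":0.005,"dx":0,"dy":-0.03,"dz":0,"spin":0},{"grip":0.005,"dx":0,"dy":-0.06,"dz":0,"spin":0},{"grip":0.005,"dx":0,"dy":-0.09,"dz":0,"spin":0},{"grip":0.005,"dx":0,"dy":-0.12,"dz":0,"spin":0},{"grip":0.005,"dx":0,"dy":-0.15,"dz":0,"spin":0}]' 40
python3 -m jog '[{"grip":0.005,"dx":0,"dy":-0.04,"dz":0,"spin":0},{"grip":0.005,"dx":0,"dy":-0.08,"dz":0,"spin":0},{"grip":0.005,"dx":0,"dy":-0.12,"dz":0,"spin":0},{"grip":0.005,"dx":0,"dy":-0.16,"dz":0,"spin":0},{"grip":0.005,"dx":0,"dy":-0.19,"dz":0,"spin":0.075}]'
python3 go.py .532,-.2206,.36,.101
```

```text
clock: 20.02
ee_pos: [0.4776, 0.2492, 0.3613]
ee_rot: [[0.002, -0.177, 0.984], [0.003, 0.984, 0.177], [-1.0, 0.003, 0.002]]
contact_force: [1.7, 0.3, -0.5]
opening: 0.114
clock: 20.43
ee_pos: [0.504, 0.1001, 0.36]
ee_rot: [[0.001, -0.175, 0.985], [0.002, 0.985, 0.175], [-1.0, 0.001, 0.001]]
contact_force: [1.0, 0.7, -1.2]
opening: 0.115
clock: 20.85
ee_pos: [0.5372, -0.0894, 0.3601]
ee_rot: [[0.002, -0.099, 0.995], [0.0, 0.995, 0.099], [-1.0, -0.0, 0.002]]
contact_force: [0.9, -0.4, -0.3]
opening: 0.111
t 20.9 p [ 0.5372 -0.0894  0.3601] yaw 0.0996 open mm 9.7 F [ 0.8949 -0.3537 -0.3341] M [-0.0069 -0.022   0.0002]
.532,-.2206,.36,.101 -> d(mm) [   0.1 -130.1  -18.2] spin -0.001
```

```bash
python3 -m jog '[{"grip":0.005,"dx":0,"dy":-0.035,"dz":-0.01,"spin":0},{"grip":0.005,"dx":0,"dy":-0.07,"dz":-0.018,"spin":0},{"grip":0.005,"dx":0,"dy":-0.105,"dz":-0.018,"spin":0},{"grip":0.005,"dx":0,"dy":-0.13,"dz":-0.018,"spin":0},{"grip":0.005,"dx":0,"dy":-0.13,"dz":-0.018,"spin":0}]'
python3 -m jog '[{"grip":0.005,"dx":0,"dy":0,"dz":0,"spin":0},{"grip":0.005,"dx":0,"dy":0,"dz":0,"spin":0},{"grip":0.005,"dx":0,"dy":0,"dz":0,"spin":0}]'
python3 - <<'E'
from h import *
c=snap('wrist','w7'); h=cv2.cvtColor(c['image'],cv2.COLOR_RGB2HSV)
m=cv2.inRange(h,np.array((15,150,80)),np.array((25,255,255)))
for r in list(range(100,116,2))+[130,160,190,210]:
    u=np.nonzero(m[r,235:290])[0]+235; print(r,(u.min(),u.max(),len(u)) if len(u) else '',end=' | ')
i=c['image'][90:290,130:390,::-1];cv2.imwrite('pics/w7b.png',cv2.convertScaleAbs(cv2.resize(i,(780,600)),alpha=1.3))
E
python3 go.py .532,-.2206,.2,.101
```

```text
clock: 21.27
ee_pos: [0.5313, -0.2229, 0.3597]
ee_rot: [[0.001, -0.093, 0.996], [-0.002, 0.996, 0.093], [-1.0, -0.002, 0.001]]
contact_force: [-0.0, 0.7, -1.1]
opening: 0.115
clock: 21.52
ee_pos: [0.5326, -0.2158, 0.3596]
ee_rot: [[0.0, -0.102, 0.995], [0.001, 0.995, 0.102], [-1.0, 0.001, 0.001]]
contact_force: [0.3, 0.2, -1.5]
opening: 0.108
100  | 102  | 104  | 106  | 108 (np.int64(255), np.int64(266), 9) | 110 (np.int64(252), np.int64(269), 5) | 112 (np.int64(252), np.int64(269), 3) | 114 (np.int64(252), np.int64(269), 4) | 130 (np.int64(252), np.int64(269), 4) | 160 (np.int64(252), np.int64(269), 5) | 190 (np.int64(252), np.int64(269), 7) | 210 (np.int64(253), np.int64(269), 4) | t 21.6 p [ 0.5326 -0.2159  0.3596] yaw 0.1026 open mm 10.1 F [ 0.6242 -0.0151 -1.3939] M [ 0.0316  0.0384 -0.0262]
.532,-.2206,.2,.101 -> d(mm) [159.6  -4.8  -1.1] spin 0.002
```

```bash
python3 -m jog '[{"grip":0.005,"dx":0.01,"dy":-0.004,"dz":0,"spin":0},{"grip":0.005,"dx":0.03,"dy":-0.004,"dz":0,"spin":0},{"grip":0.005,"dx":0.055,"dy":-0.004,"dz":0,"spin":0},{"grip":0.005,"dx":0.075,"dy":-0.004,"dz":0,"spin":0},{"grip":0.005,"dx":0.08,"dy":-0.004,"dz":0,"spin":0}]'
python3 -m jog '[{"grip":0.005,"dx":0,"dy":0,"dz":0,"spin":0},{"grip":0.005,"dx":0,"dy":0,"dz":0,"spin":0},{"grip":0.005,"dx":0,"dy":0,"dz":0,"spin":0}]'
python3 go.py .532,-.2206,.2,.101
```

```text
clock: 21.98
ee_pos: [0.5312, -0.2203, 0.2757]
ee_rot: [[-0.004, -0.101, 0.995], [0.002, 0.995, 0.101], [-1.0, 0.002, -0.004]]
contact_force: [-0.5, 0.2, -0.9]
opening: 0.11
clock: 22.23
ee_pos: [0.533, -0.2216, 0.2809]
ee_rot: [[0.002, -0.1, 0.995], [-0.0, 0.995, 0.1], [-1.0, -0.001, 0.002]]
contact_force: [-0.4, 0.5, -0.8]
opening: 0.111
t 22.2 p [ 0.533  -0.2216  0.2809] yaw 0.1004 open mm 9.6 F [-0.3507  0.5361 -0.7676] M [ 0.0247  0.0047 -0.0331]
.532,-.2206,.2,.101 -> d(mm) [80.9  1.1 -1.1] spin -0.001
```

```bash
python3 -m jog '[{"grip":0.005,"dx":0.01,"dy":0.0005,"dz":0,"spin":0},{"grip":0.005,"dx":0.025,"dy":0.0005,"dz":0,"spin":0},{"grip":0.005,"dx":0.045,"dy":0.0005,"dz":0,"spin":0},{"grip":0.005,"dx":0.065,"dy":0.0005,"dz":0,"spin":0},{"grip":0.005,"dx":0.085,"dy":0.0005,"dz":0,"spin":0}]' 30
python3 -m jog '[{"grip":0.005,"dx":0.007,"dy":0,"dz":0,"spin":0},{"grip":0.005,"dx":0.014,"dy":0,"dz":0,"spin":0},{"grip":0.005,"dx":0.021,"dy":0,"dz":0,"spin":0},{"grip":0.005,"dx":0.027,"dy":0,"dz":0,"spin":0},{"grip":0.005,"dx":0.027,"dy":0,"dz":0,"spin":0}]'
python3 go.py
```

```text
clock: 22.65
ee_pos: [0.5327, -0.2209, 0.1938]
ee_rot: [[0.001, -0.1, 0.995], [-0.0, 0.995, 0.1], [-1.0, -0.0, 0.001]]
contact_force: [0.5, 0.6, -1.4]
opening: 0.111
clock: 23.07
ee_pos: [0.5323, -0.2208, 0.1669]
ee_rot: [[-0.0, -0.1, 0.995], [0.0, 0.995, 0.1], [-1.0, 0.0, -0.0]]
contact_force: [-0.3, 0.1, -0.6]
opening: 0.112
t 23.1 p [ 0.5323 -0.2208  0.1669] yaw 0.1003 open mm 9.7 F [-0.3129  0.0645 -0.6414] M [0.032  0.0676 0.0016]
```

```bash
python3 -m jog '[{"grip":0.005,"dx":0.003,"dy":0,"dz":0,"spin":0},{"grip":0.005,"dx":0.005,"dy":0,"dz":0,"spin":0},{"grip":0.005,"dx":0.006,"dy":0,"dz":0,"spin":0}]' 20
python3 -m jog '[{"grip":0.005,"dx":0.001,"dy":0,"dz":0,"spin":0},{"grip":0.005,"dx":0.002,"dy":0,"dz":0,"spin":0},{"grip":0.005,"dx":0.003,"dy":0,"dz":0,"spin":0}]' 15
python3 go.py
```

```text
clock: 23.32
ee_pos: [0.5338, -0.222, 0.1646]
ee_rot: [[0.004, -0.099, 0.995], [-0.001, 0.995, 0.099], [-1.0, -0.001, 0.004]]
contact_force: [-4.8, 0.5, 22.6]
opening: 0.115
clock: 23.57
ee_pos: [0.5345, -0.2216, 0.1618]
ee_rot: [[0.006, -0.1, 0.995], [-0.001, 0.995, 0.1], [-1.0, -0.001, 0.006]]
contact_force: [-1.6, 1.8, 16.2]
opening: 0.115
t 23.6 p [ 0.5345 -0.2216  0.1618] yaw 0.1001 open mm 10.0 F [-1.6331  1.7563 16.1656] M [0.3968 0.3261 0.0048]
```

```bash
python3 -m jog '[{"grip":0.024,"dx":-0.004,"dy":0,"dz":0,"spin":0},{"grip":0.024,"dx":-0.004,"dy":0,"dz":0,"spin":0},{"grip":0.024,"dx":-0.004,"dy":0,"dz":0,"spin":0},{"grip":0.024,"dx":-0.01,"dy":0,"dz":0,"spin":0},{"grip":0.024,"dx":-0.03,"dy":0,"dz":0,"spin":0}]' 8
python3 -m jog '[{"grip":0.024,"dx":-0.04,"dy":0,"dz":0,"spin":0},{"grip":0.024,"dx":-0.08,"dy":0,"dz":0,"spin":0},{"grip":0.024,"dx":-0.08,"dy":0.04,"dz":0,"spin":0},{"grip":0.024,"dx":-0.08,"dy":0.08,"dz":-0.02,"spin":0},{"grip":0.024,"dx":-0.08,"dy":0.12,"dz":-0.02,"spin":-0.075}]'
python3 -m jog '[{"grip":0.024,"dx":0,"dy":0.04,"dz":0,"spin":0},{"grip":0.024,"dx":0,"dy":0.08,"dz":0,"spin":0},{"grip":0.024,"dx":0,"dy":0.12,"dz":0,"spin":0},{"grip":0.024,"dx":0,"dy":0.16,"dz":0,"spin":0},{"grip":0.024,"dx":0,"dy":0.2,"dz":0,"spin":0}]'
python3 -m jog '[{"grip":0.024,"dx":0,"dy":0.04,"dz":0,"spin":0},{"grip":0.024,"dx":0,"dy":0.08,"dz":0,"spin":0},{"grip":0.024,"dx":0,"dy":0.12,"dz":0,"spin":0},{"grip":0.024,"dx":0,"dy":0.16,"dz":0,"spin":0},{"grip":0.024,"dx":0,"dy":0.2,"dz":0,"spin":0}]'
python3 go.py .450,.375,.204,.175
```

```text
clock: 23.98
ee_pos: [0.5309, -0.2202, 0.1864]
ee_rot: [[-0.005, -0.1, 0.995], [0.001, 0.995, 0.1], [-1.0, 0.002, -0.005]]
contact_force: [0.3, 0.5, 1.0]
opening: 0.27
clock: 24.4
ee_pos: [0.4988, -0.1054, 0.2694]
ee_rot: [[0.001, -0.169, 0.986], [-0.001, 0.986, 0.169], [-1.0, -0.001, 0.001]]
contact_force: [1.2, 0.1, 0.7]
opening: 0.273
clock: 24.82
ee_pos: [0.465, 0.094, 0.2691]
ee_rot: [[0.001, -0.174, 0.985], [0.0, 0.985, 0.174], [-1.0, 0.0, 0.001]]
contact_force: [1.4, -0.1, 0.5]
opening: 0.274
clock: 25.23
ee_pos: [0.4302, 0.291, 0.2689]
ee_rot: [[0.0, -0.174, 0.985], [0.0, 0.985, 0.174], [-1.0, 0.0, 0.0]]
contact_force: [1.1, 0.5, -0.0]
opening: 0.275
t 25.2 p [0.4302 0.291  0.2689] yaw 0.175 open mm 23.9 F [ 1.0832  0.5005 -0.0065] M [ 0.0694 -0.0808 -0.0102]
.450,.375,.204,.175 -> d(mm) [65.  79.2 34.1] spin -0.0
```

```bash
python3 -m jog '[{"grip":0.022,"dx":0.01,"dy":0.025,"dz":0.015,"spin":0},{"grip":0.022,"dx":0.02,"dy":0.05,"dz":0.025,"spin":0},{"grip":0.022,"dx":0.04,"dy":0.079,"dz":0.034,"spin":0},{"grip":0.022,"dx":0.065,"dy":0.079,"dz":0.034,"spin":0},{"grip":0.022,"dx":0.065,"dy":0.079,"dz":0.034,"spin":0}]'
python3 -m jog '[{"grip":0.022,"dx":0,"dy":0,"dz":0,"spin":0},{"grip":0.022,"dx":0,"dy":0,"dz":0,"spin":0}]'
python3 strip.py w8 red; python3 go.py
```

```text
clock: 25.65
ee_pos: [0.4483, 0.3729, 0.1984]
ee_rot: [[-0.006, -0.177, 0.984], [-0.005, 0.984, 0.177], [-1.0, -0.004, -0.007]]
contact_force: [-0.1, -0.9, -0.8]
opening: 0.256
clock: 25.82
ee_pos: [0.4514, 0.3722, 0.2052]
ee_rot: [[0.001, -0.173, 0.985], [0.001, 0.985, 0.173], [-1.0, 0.0, 0.001]]
contact_force: [0.5, 0.4, 0.3]
opening: 0.25
115  | 123  | 131  | 139 (np.int64(266), np.int64(278), 13) | 147 (np.int64(266), np.int64(278), 9) | 155 (np.int64(266), np.int64(278), 9) | 163 (np.int64(266), np.int64(278), 8) | 171 (np.int64(266), np.int64(278), 9) | 179 (np.int64(266), np.int64(278), 9) | 187 (np.int64(266), np.int64(277), 8) | 195 (np.int64(266), np.int64(277), 10) | 203 (np.int64(266), np.int64(277), 10) | 211 (np.int64(266), np.int64(277), 11) | 219 (np.int64(266), np.int64(277), 12) | 227 (np.int64(266), np.int64(277), 12) | 235 (np.int64(266), np.int64(277), 12) | 
t 25.9 p [0.4516 0.3724 0.2056] yaw 0.1736 open mm 22.1 F [0.8846 1.1806 0.7223] M [ 0.0263 -0.034   0.0354]
```

View pics/w8b.png

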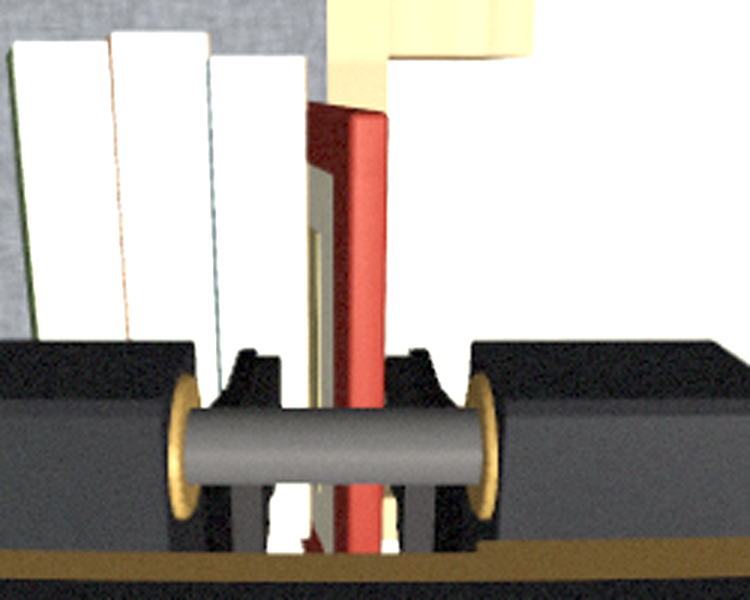

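```bash
python3 -m jog '[{"grip":0.022,"dx":0.012,"dy":0.004,"dz":0.007,"spin":0},{"grip":0.022,"dx":0.025,"dy":0.005,"dz":0.014,"spin":0},{"grip":0.022,"dx":0.038,"dy":0.004,"dz":0.014,"spin":0},{"grip":0.022,"dx":0.054,"dy":0.0035,"dz":0.014,"spin":0},{"grip":0.022,"dx":0.054,"dy":0.0035,"dz":0.014,"spin":0}]'
python3 -m jog '[{"grip":0.005,"dx":0,"dy":0,"dz":0,"spin":0},{"grip":0.005,"dx":0,"dy":0,"dz":0,"spin":0},{"grip":0.005,"dx":0,"dy":0,"dz":0,"spin":0},{"grip":0.005,"dx":0,"dy":0,"dz":0,"spin":0},{"grip":0.005,"dx":0,"dy":0,"dz":0,"spin":0}]' 10
python3 go.py
```

```text
clock: 26.28
ee_pos: [0.4633, 0.3773, 0.147]
ee_rot: [[-0.003, -0.173, 0.985], [-0.003, 0.985, 0.173], [-1.0, -0.002, -0.003]]
contact_force: [-1.2, 0.2, -0.6]
opening: 0.252
clock: 26.7
ee_pos: [0.4644, 0.3788, 0.1507]
ee_rot: [[0.001, -0.174, 0.985], [0.001, 0.985, 0.174], [-1.0, 0.0, 0.001]]
contact_force: [0.2, -2.9, 5.1]
opening: 0.178
t 26.7 p [0.4644 0.3788 0.1507] yaw 0.1749 open mm 15.4 F [ 0.1789 -2.8717  5.1179] M [-0.785  -0.0246 -0.0271]
```

```bash
python3 -m jog '[{"grip":0.005,"dx":-0.006,"dy":0.0008,"dz":0,"spin":0},{"grip":0.005,"dx":-0.015,"dy":0.003,"dz":0,"spin":0},{"grip":0.005,"dx":-0.025,"dy":0.0055,"dz":0,"spin":0},{"grip":0.005,"dx":-0.035,"dy":0.008,"dz":0,"spin":0},{"grip":0.005,"dx":-0.045,"dy":0.0105,"dz":0,"spin":0}]'
python3 -m jog '[{"grip":0.005,"dx":-0.01,"dy":0.0025,"dz":0,"spin":0},{"grip":0.005,"dx":-0.02,"dy":0.005,"dz":0,"spin":0},{"grip":0.005,"dx":-0.03,"dy":0.0075,"dz":0,"spin":0},{"grip":0.005,"dx":-0.04,"dy":0.01,"dz":0,"spin":0},{"grip":0.005,"dx":-0.05,"dy":0.0125,"dz":0,"spin":0}]'
python3 -m jog '[{"grip":0.005,"dx":-0.01,"dy":0.0025,"dz":0,"spin":0},{"grip":0.005,"dx":-0.02,"dy":0.005,"dz":0,"spin":0},{"grip":0.005,"dx":-0.03,"dy":0.007,"dz":0,"spin":0},{"grip":0.005,"dx":-0.04,"dy":0.009,"dz":0,"spin":0},{"grip":0.005,"dx":-0.055,"dy":0.008,"dz":0,"spin":0}]'
python3 -m jog '[{"grip":0.005,"dx":-0.015,"dy":-0.01,"dz":0,"spin":0},{"grip":0.005,"dx":-0.03,"dy":-0.03,"dz":0,"spin":0},{"grip":0.005,"dx":-0.045,"dy":-0.06,"dz":0,"spin":0},{"grip":0.005,"dx":-0.055,"dy":-0.09,"dz":0,"spin":0},{"grip":0.005,"dx":-0.06,"dy":-0.125,"dz":0,"spin":0}]' 12
python3 -m jog '[{"grip":0.005,"dx":0,"dy":-0.03,"dz":0,"spin":0},{"grip":0.005,"dx":0,"dy":-0.06,"dz":0,"spin":0},{"grip":0.005,"dx":0,"dy":-0.09,"dz":0,"spin":0},{"grip":0.005,"dx":0,"dy":-0.12,"dz":0,"spin":0},{"grip":0.005,"dx":0,"dy":-0.15,"dz":0,"spin":0}]' 40
python3 -m jog '[{"grip":0.005,"dx":0,"dy":-0.04,"dz":0,"spin":0},{"grip":0.005,"dx":0,"dy":-0.08,"dz":0,"spin":0},{"grip":0.005,"dx":0,"dy":-0.12,"dz":0,"spin":0},{"grip":0.005,"dx":0,"dy":-0.16,"dz":0,"spin":0},{"grip":0.005,"dx":0,"dy":-0.19,"dz":0,"spin":0.075}]'
python3 go.py .528,-.1808,.36,.101
```

```text
clock: 27.12
ee_pos: [0.462, 0.3892, 0.1956]
ee_rot: [[0.0, -0.174, 0.985], [-0.0, 0.985, 0.174], [-1.0, -0.0, 0.0]]
contact_force: [1.3, -4.9, -2.2]
opening: 0.177
clock: 27.53
ee_pos: [0.4596, 0.4021, 0.2457]
ee_rot: [[0.0, -0.175, 0.985], [0.001, 0.985, 0.175], [-1.0, 0.001, 0.0]]
contact_force: [0.7, -2.9, -1.9]
opening: 0.179
clock: 27.95
ee_pos: [0.4575, 0.4105, 0.2997]
ee_rot: [[-0.001, -0.176, 0.984], [0.0, 0.984, 0.176], [-1.0, 0.0, -0.001]]
contact_force: [-0.1, -1.0, -2.1]
opening: 0.115
clock: 28.37
ee_pos: [0.48, 0.2868, 0.3617]
ee_rot: [[0.002, -0.177, 0.984], [0.003, 0.984, 0.177], [-1.0, 0.002, 0.002]]
contact_force: [0.2, 0.6, -1.6]
opening: 0.113
clock: 28.78
ee_pos: [0.5064, 0.1377, 0.3604]
ee_rot: [[0.001, -0.175, 0.985], [0.001, 0.985, 0.175], [-1.0, 0.001, 0.001]]
contact_force: [0.8, 0.1, -1.3]
opening: 0.109
clock: 29.2
ee_pos: [0.5396, -0.0518, 0.3606]
ee_rot: [[0.002, -0.099, 0.995], [-0.0, 0.995, 0.099], [-1.0, -0.0, 0.002]]
contact_force: [0.6, -0.1, -1.0]
opening: 0.113
t 29.2 p [ 0.5396 -0.0518  0.3606] yaw 0.0993 open mm 9.8 F [ 0.6154 -0.1477 -0.9574] M [-0.0382 -0.0406  0.0369]
.528,-.1808,.36,.101 -> d(mm) [   0.6 -127.2  -24.3] spin -0.002
```

```bash
python3 -m jog '[{"grip":0.005,"dx":0,"dy":-0.035,"dz":-0.01,"spin":0},{"grip":0.005,"dx":0,"dy":-0.07,"dz":-0.024,"spin":0},{"grip":0.005,"dx":0,"dy":-0.105,"dz":-0.024,"spin":0},{"grip":0.005,"dx":0,"dy":-0.13,"dz":-0.024,"spin":0},{"grip":0.005,"dx":0,"dy":-0.13,"dz":-0.024,"spin":0}]'
python3 -m jog '[{"grip":0.005,"dx":0.02,"dy":0,"dz":0,"spin":0},{"grip":0.005,"dx":0.04,"dy":0,"dz":0,"spin":0},{"grip":0.005,"dx":0.06,"dy":0,"dz":0,"spin":0},{"grip":0.005,"dx":0.08,"dy":0,"dz":0,"spin":0}]'
python3 -m jog '[{"grip":0.005,"dx":0,"dy":0,"dz":0,"spin":0},{"grip":0.005,"dx":0,"dy":0,"dz":0,"spin":0},{"grip":0.005,"dx":0,"dy":0,"dz":0,"spin":0}]'
python3 go.py .528,-.1808,.20,.101
python3 - <<'E'
from h import *
c=snap('wrist','w9'); h=cv2.cvtColor(c['image'],cv2.COLOR_RGB2HSV)
m=cv2.inRange(h,np.array((170,150,50)),np.array((180,255,255)))|cv2.inRange(h,np.array((0,150,50)),np.array((5,255,255)))
for r in list(range(98,120,2))+[130,160,190,210]:
    u=np.nonzero(m[r,235:290])[0]+235; print(r,(u.min(),u.max(),len(u)) if len(u) else '',end=' | ')
E
```

```text
clock: 29.62
ee_pos: [0.5277, -0.1861, 0.3604]
ee_rot: [[0.001, -0.093, 0.996], [-0.002, 0.996, 0.093], [-1.0, -0.002, 0.001]]
contact_force: [-0.6, -2.0, -1.7]
opening: 0.11
clock: 29.95
ee_pos: [0.5291, -0.1794, 0.2793]
ee_rot: [[0.001, -0.101, 0.995], [0.001, 0.995, 0.101], [-1.0, 0.0, 0.001]]
contact_force: [-1.2, 0.1, -1.0]
opening: 0.108
clock: 30.2
ee_pos: [0.5292, -0.18, 0.2811]
ee_rot: [[0.002, -0.101, 0.995], [0.0, 0.995, 0.101], [-1.0, -0.0, 0.002]]
contact_force: [0.4, -0.2, -1.2]
opening: 0.11
t 30.2 p [ 0.5292 -0.18    0.2811] yaw 0.1007 open mm 9.5 F [ 0.3587 -0.1587 -1.2359] M [-0.0051 -0.011  -0.0158]
.528,-.1808,.20,.101 -> d(mm) [81.1 -0.7 -1.4] spin -0.0
98  | 100  | 102  | 104  | 106  | 108  | 110  | 112  | 114  | 116  | 118 (np.int64(262), np.int64(262), 1) | 130 (np.int64(252), np.int64(269), 16) | 160 (np.int64(253), np.int64(269), 17) | 190 (np.int64(253), np.int64(268), 16) | 210 (np.int64(253), np.int64(268), 16) |
```

```bash
python3 -m jog '[{"grip":0.005,"dx":0.005,"dy":-0.0007,"dz":-0.004,"spin":0},{"grip":0.005,"dx":0.02,"dy":-0.0007,"dz":-0.007,"spin":0},{"grip":0.005,"dx":0.04,"dy":-0.0007,"dz":-0.007,"spin":0},{"grip":0.005,"dx":0.065,"dy":-0.0007,"dz":-0.007,"spin":0},{"grip":0.005,"dx":0.085,"dy":-0.0007,"dz":-0.007,"spin":0}]' 30
python3 -m jog '[{"grip":0.005,"dx":0.007,"dy":0,"dz":0,"spin":0},{"grip":0.005,"dx":0.014,"dy":0,"dz":0,"spin":0},{"grip":0.005,"dx":0.021,"dy":0,"dz":0,"spin":0},{"grip":0.005,"dx":0.026,"dy":0,"dz":0,"spin":0},{"grip":0.005,"dx":0.026,"dy":0,"dz":0,"spin":0}]'
python3 -m jog '[{"grip":0.005,"dx":0.002,"dy":0,"dz":0,"spin":0},{"grip":0.005,"dx":0.004,"dy":0,"dz":0,"spin":0},{"grip":0.005,"dx":0.005,"dy":0,"dz":0,"spin":0}]' 20
python3 go.py
```

```text
clock: 30.67
ee_pos: [0.5215, -0.1816, 0.1938]
ee_rot: [[0.001, -0.1, 0.995], [0.0, 0.995, 0.1], [-1.0, 0.0, 0.001]]
contact_force: [0.6, -0.1, -1.7]
opening: 0.113
clock: 31.08
ee_pos: [0.5234, -0.1824, 0.1711]
ee_rot: [[0.005, -0.1, 0.995], [-0.001, 0.995, 0.1], [-1.0, -0.001, 0.005]]
contact_force: [-1.7, 0.5, 8.6]
opening: 0.113
clock: 31.33
ee_pos: [0.5246, -0.1825, 0.1679]
ee_rot: [[0.008, -0.1, 0.995], [-0.001, 0.995, 0.1], [-1.0, -0.002, 0.008]]
contact_force: [-2.2, 1.7, 22.7]
opening: 0.112
t 31.3 p [ 0.5246 -0.1825  0.1679] yaw 0.1 open mm 9.8 F [-2.1846  1.719  22.6755] M [ 0.4001  0.6311 -0.0073]
```

```bash
python3 -m jog '[{"grip":0.024,"dx":-0.004,"dy":0,"dz":0,"spin":0},{"grip":0.024,"dx":-0.004,"dy":0,"dz":0,"spin":0},{"grip":0.024,"dx":-0.004,"dy":0,"dz":0,"spin":0},{"grip":0.024,"dx":-0.01,"dy":0,"dz":0,"spin":0},{"grip":0.024,"dx":-0.03,"dy":0,"dz":0,"spin":0}]' 8
python3 -m jog '[{"grip":0.024,"dx":-0.04,"dy":0,"dz":0,"spin":0},{"grip":0.024,"dx":-0.08,"dy":0,"dz":0,"spin":0},{"grip":0.024,"dx":-0.12,"dy":0,"dz":-0.01,"spin":0},{"grip":0.024,"dx":-0.15,"dy":0,"dz":-0.04,"spin":0},{"grip":0.024,"dx":-0.17,"dy":-0.02,"dz":-0.07,"spin":0}]'
python3 -m jog '[{"grip":0.024,"dx":0,"dy":-0.01,"dz":-0.02,"spin":0},{"grip":0.024,"dx":0,"dy":-0.02,"dz":-0.03,"spin":0},{"grip":0.024,"dx":0,"dy":-0.02,"dz":-0.03,"spin":0}]'
python3 go.py
python3 - <<'E'
from h import *
c=snap('wrist','w10'); i=c['image'][:,:,::-1];cv2.imwrite('pics/w10b.png',cv2.convertScaleAbs(cv2.resize(i,(800,600),interpolation=cv2.INTER_CUBIC),alpha=1.2))
E
```

```text
clock: 31.75
ee_pos: [0.5202, -0.1811, 0.1915]
ee_rot: [[-0.005, -0.1, 0.995], [0.001, 0.995, 0.1], [-1.0, 0.001, -0.005]]
contact_force: [-0.7, 1.1, -0.8]
opening: 0.27
clock: 32.17
ee_pos: [0.4548, -0.2057, 0.3665]
ee_rot: [[0.003, -0.105, 0.994], [0.0, 0.994, 0.105], [-1.0, -0.0, 0.003]]
contact_force: [0.2, -0.9, 0.8]
opening: 0.275
clock: 32.42
ee_pos: [0.4245, -0.2338, 0.364]
ee_rot: [[0.001, -0.096, 0.995], [0.0, 0.995, 0.096], [-1.0, 0.0, 0.001]]
contact_force: [0.9, -0.7, 0.5]
opening: 0.276
t 32.4 p [ 0.4245 -0.2338  0.364 ] yaw 0.0962 open mm 24.0 F [ 0.9423 -0.6919  0.5067] M [ 0.0419  0.0099 -0.0079]
```

View pics/w10b.png

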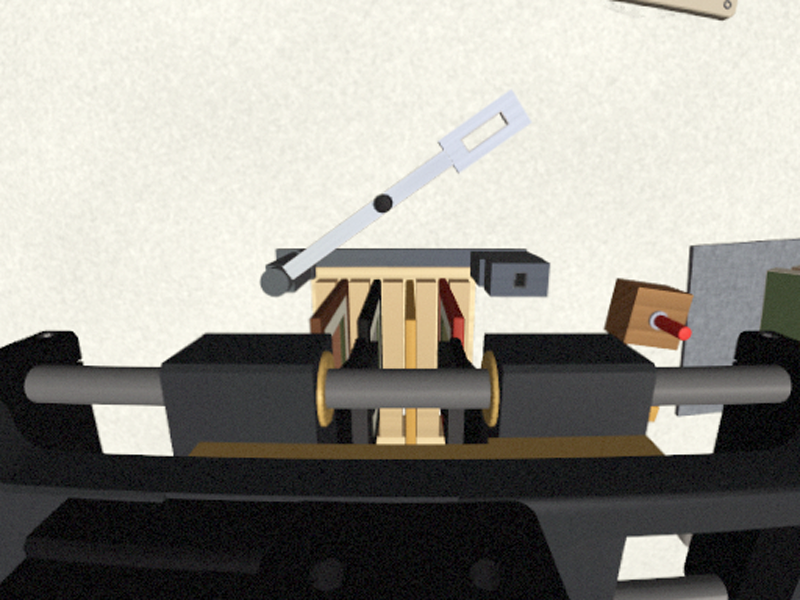

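All four panels stand in slots 0–3 and the bar path is clear. The knob is at (383,203) and the bar slot at (484,131). I'll locate the knob, then pinch it and swing the bar.

```bash
cat > knob.py <<'E'
from h import *
c=load('w10');s=.64
k=onz(c,[(383*s,203*s)],.165)[0];h=onz(c,[(276*s,280*s)],.131)[0];sl=onz(c,[(484.5*s,132*s)],.127)[0]
H=np.array([.4506,-.3595]);print('knob',k,'hinge',h,'slot',sl)
for p in(k,sl):
    d=p[:2]-H;print(np.linalg.norm(d),np.arctan2(-d[0],d[1])-.101)
yaw=.101
for ph in(.6,.5,.4,.3,.2,.1,0):print(ph,(H+.13*np.array([-np.sin(yaw+ph),np.cos(yaw+ph)])).round(4))
# keeper hole in several views
print('hole',onz(c,[(520*s,280*s)],.117),onz(load('w5'),[(130+693/3,90+48/3)],.117))
E
python3 knob.py; python3 go.py
```

```text
knob [ 0.3674 -0.259   0.165 ] hinge [ 0.4494 -0.357   0.131 ] slot [ 0.2971 -0.1761  0.127 ]
0.13045439348629254 0.590925089148519
0.23910529530181168 0.5958548671428423
0.6 [ 0.3668 -0.2602]
0.5 [ 0.3771 -0.2523]
0.4 [ 0.3882 -0.2455]
0.3 [ 0.3999 -0.2398]
0.2 [ 0.4121 -0.2353]
0.1 [ 0.4246 -0.2321]
0 [ 0.4375 -0.2302]
hole [[ 0.4293 -0.1205  0.117 ]] [[ 0.4287 -0.121   0.117 ]]
t 32.5 p [ 0.4258 -0.232   0.3633] yaw 0.0984 open mm 23.8 F [1.2812 0.9385 0.3941] M [ 0.0774  0.079  -0.0069]
```

```bash
python3 -m jog '[{"grip":0.04,"dx":0.02,"dy":-0.015,"dz":-0.03,"spin":0},{"grip":0.04,"dx":0.05,"dy":-0.022,"dz":-0.061,"spin":0},{"grip":0.04,"dx":0.09,"dy":-0.022,"dz":-0.061,"spin":0},{"grip":0.04,"dx":0.13,"dy":-0.022,"dz":-0.061,"spin":0},{"grip":0.04,"dx":0.163,"dy":-0.022,"dz":-0.061,"spin":0}]'
python3 -m jog '[{"grip":0.04,"dx":0,"dy":0,"dz":0,"spin":0},{"grip":0.04,"dx":0,"dy":0,"dz":0,"spin":0},{"grip":0.04,"dx":0,"dy":0,"dz":0,"spin":0}]'
python3 go.py .367,-.2595,.14,.101
```

```text
clock: 32.88
ee_pos: [0.3675, -0.2579, 0.1973]
ee_rot: [[-0.002, -0.101, 0.995], [0.001, 0.995, 0.101], [-1.0, 0.001, -0.002]]
contact_force: [1.2, -0.2, 0.3]
opening: 0.445
clock: 33.13
ee_pos: [0.3691, -0.2593, 0.202]
ee_rot: [[0.001, -0.101, 0.995], [-0.001, 0.995, 0.101], [-1.0, -0.001, 0.001]]
contact_force: [-0.3, -0.1, 0.5]
opening: 0.458
t 33.1 p [ 0.3691 -0.2593  0.202 ] yaw 0.1011 open mm 39.9 F [-0.3367 -0.1457  0.5242] M [ 0.0393 -0.0027  0.0085]
.367,-.2595,.14,.101 -> d(mm) [62.   0.  -2.2] spin 0.0
```

```bash
python3 -m jog '[{"grip":0.04,"dx":0.02,"dy":0,"dz":-0.002,"spin":0},{"grip":0.04,"dx":0.04,"dy":0,"dz":-0.002,"spin":0},{"grip":0.04,"dx":0.06,"dy":0,"dz":-0.002,"spin":0},{"grip":0.04,"dx":0.06,"dy":0,"dz":-0.002,"spin":0}]'
python3 -m jog '[{"grip":0.008,"dx":0,"dy":0,"dz":0,"spin":0},{"grip":0.008,"dx":0,"dy":0,"dz":0,"spin":0},{"grip":0.008,"dx":0,"dy":0,"dz":0,"spin":0},{"grip":0.008,"dx":0,"dy":0,"dz":0,"spin":0},{"grip":0.008,"dx":0,"dy":0,"dz":0,"spin":0}]' 15
python3 go.py .3771,-.2523,.141 .3882,-.2455,.141 .3999,-.2398,.141 .4121,-.2353,.141 .4246,-.2321,.141 .4375,-.2302,.141
```

```text
clock: 33.47
ee_pos: [0.3659, -0.259, 0.1396]
ee_rot: [[-0.002, -0.101, 0.995], [0.0, 0.995, 0.101], [-1.0, 0.001, -0.002]]
contact_force: [-0.4, 0.3, 0.5]
opening: 0.46
clock: 33.88
ee_pos: [0.367, -0.2605, 0.1417]
ee_rot: [[0.003, -0.1, 0.995], [-0.002, 0.995, 0.1], [-1.0, -0.002, 0.003]]
contact_force: [1.0, 0.5, 0.3]
opening: 0.177
t 33.9 p [ 0.367  -0.2605  0.1417] yaw 0.1002 open mm 15.4 F [0.9831 0.4651 0.3054] M [ 0.0888 -0.0171 -0.0137]
.3771,-.2523,.141 -> d(mm) [ 0.7  7.1 10.8] spin 
.3882,-.2455,.141 -> d(mm) [ 0.7 12.8 22.6] spin 
.3999,-.2398,.141 -> d(mm) [ 0.7 17.3 34.8] spin 
.4121,-.2353,.141 -> d(mm) [ 0.7 20.5 47.4] spin 
.4246,-.2321,.141 -> d(mm) [ 0.8 22.5 60.1] spin 
.4375,-.2302,.141 -> d(mm) [ 0.8 23.1 73.1] spin
```

```bash
python3 -m jog '[{"grip":0.008,"dx":0,"dy":0.0071,"dz":0.0108,"spin":0},{"grip":0.008,"dx":0,"dy":0.0128,"dz":0.0226,"spin":0},{"grip":0.008,"dx":0,"dy":0.0173,"dz":0.0348,"spin":0},{"grip":0.008,"dx":0,"dy":0.0205,"dz":0.0474,"spin":0},{"grip":0.008,"dx":0,"dy":0.0225,"dz":0.0601,"spin":0}]'
python3 -m jog '[{"grip":0.008,"dx":0,"dy":0.0003,"dz":0.005,"spin":0},{"grip":0.008,"dx":0,"dy":0.0005,"dz":0.01,"spin":0},{"grip":0.008,"dx":0,"dy":0.0006,"dz":0.014,"spin":0},{"grip":0.008,"dx":0,"dy":0.0006,"dz":0.016,"spin":0},{"grip":0.008,"dx":0,"dy":0.0006,"dz":0.016,"spin":0}]'
python3 go.py .4375,-.2302,.141
```

```text
clock: 34.3
ee_pos: [0.4248, -0.2324, 0.1415]
ee_rot: [[0.002, -0.099, 0.995], [-0.003, 0.995, 0.099], [-1.0, -0.003, 0.002]]
contact_force: [-1.1, -11.9, 3.9]
opening: 0.178
clock: 34.72
ee_pos: [0.4376, -0.2309, 0.1406]
ee_rot: [[-0.004, -0.098, 0.995], [-0.002, 0.995, 0.098], [-1.0, -0.001, -0.004]]
contact_force: [-9.4, -8.3, 7.0]
opening: 0.18
t 34.7 p [ 0.4376 -0.2309  0.1406] yaw 0.0981 open mm 15.6 F [-9.4229 -8.2893  7.0271] M [-1.6465  2.24   -0.0284]
.4375,-.2302,.141 -> d(mm) [-0.4  0.7 -0. ] spin
```

```bash
python3 -m jog '[{"grip":0.035,"dx":0,"dy":0,"dz":0,"spin":0},{"grip":0.035,"dx":0,"dy":0,"dz":0,"spin":0},{"grip":0.035,"dx":0,"dy":0,"dz":-0.002,"spin":0},{"grip":0.035,"dx":-0.02,"dy":0,"dz":-0.002,"spin":0},{"grip":0.035,"dx":-0.06,"dy":0,"dz":-0.002,"spin":0}]' 8
python3 -m jog '[{"grip":0.035,"dx":-0.04,"dy":0.02,"dz":0,"spin":0},{"grip":0.035,"dx":-0.08,"dy":0.06,"dz":0,"spin":0},{"grip":0.035,"dx":-0.11,"dy":0.1,"dz":0,"spin":0},{"grip":0.035,"dx":-0.12,"dy":0.14,"dz":0,"spin":0},{"grip":0.035,"dx":-0.12,"dy":0.17,"dz":-0.01,"spin":0}]'
python3 -m jog '[{"grip":0.035,"dx":0,"dy":0,"dz":0,"spin":0},{"grip":0.035,"dx":0,"dy":0,"dz":0,"spin":0},{"grip":0.035,"dx":0,"dy":0,"dz":0,"spin":0}]'
python3 go.py
python3 - <<'E'
from h import *
c=snap('wrist','w11'); i=c['image'][:240,:,::-1];cv2.imwrite('pics/w11b.png',cv2.convertScaleAbs(cv2.resize(i,(800,375),interpolation=cv2.INTER_CUBIC),alpha=1.2))
E
```

```text
clock: 35.13
ee_pos: [0.4351, -0.2274, 0.1975]
ee_rot: [[-0.007, -0.101, 0.995], [0.002, 0.995, 0.101], [-1.0, 0.003, -0.007]]
contact_force: [0.3, -0.4, 0.8]
opening: 0.382
clock: 35.55
ee_pos: [0.4145, -0.0706, 0.3211]
ee_rot: [[0.004, -0.1, 0.995], [0.0, 0.995, 0.1], [-1.0, -0.0, 0.004]]
contact_force: [1.8, 1.9, -0.7]
opening: 0.401
clock: 35.8
ee_pos: [0.4137, -0.0724, 0.3182]
ee_rot: [[0.0, -0.101, 0.995], [0.0, 0.995, 0.101], [-1.0, 0.0, 0.0]]
contact_force: [-0.0, 0.6, -0.2]
opening: 0.405
t 35.8 p [ 0.4137 -0.0724  0.3182] yaw 0.1009 open mm 35.3 F [-0.0259  0.6218 -0.1841] M [0.0216 0.0884 0.0259]
```

View pics/w11b.png

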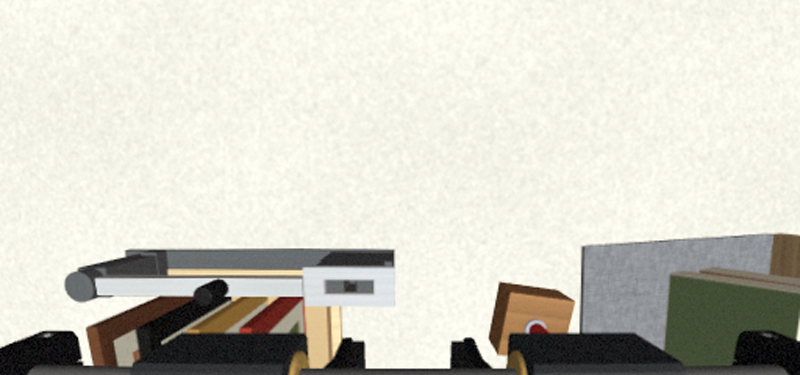

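Bar is shut. The slot is at about (349,286), with the keeper hole visible inside it. I'll compute the slot and hole, and re-locate the pin from the fixed cameras.

```bash
cat > pin.py <<'E'
from h import *
def red(c,r):
    h=cv2.cvtColor(c['image'],cv2.COLOR_RGB2HSV); m=cv2.inRange(h,np.array((0,170,70)),np.array((6,255,255)))|cv2.inRange(h,np.array((174,170,70)),np.array((180,255,255)))
    x0,x1,y0,y1=r; mm=np.zeros_like(m); mm[y0:y1,x0:x1]=m[y0:y1,x0:x1]
    n,l,s,ce=cv2.connectedComponentsWithStats(mm)
    return [(s[k].tolist(),ce[k].round(1).tolist()) for k in range(1,n) if s[k,4]>8], mm
if __name__=='__main__':
    s=snap('scene','s5');t=snap('top','t5')
    a,_=red(s,(230,310,110,210));b,_=red(t,(220,300,190,260));print(a,b)
    w=load('w11'); k=.64
    print('plate',onz(w,[(303*k,268*k),(395*k,268*k),(303*k,304*k),(395*k,306*k)],.127)[:,:2])
    print('slot',onz(w,[(326*k,286*k),(374*k,286*k),(349*k,279*k),(349*k,294*k)],.127)[:,:2])
    g=cv2.cvtColor(w['image'],cv2.COLOR_RGB2GRAY)
    print(g[176:192,204:244])
E
python3 pin.py
```

```text
[([273, 153, 4, 3, 10], [274.5, 154.2])] [([247, 232, 5, 5, 15], [249.5, 233.7])]
plate [[ 0.4166 -0.1604]
 [ 0.4088 -0.0827]
 [ 0.4482 -0.1591]
 [ 0.4419 -0.0796]]
slot [[ 0.4302 -0.14  ]
 [ 0.4261 -0.0991]
 [ 0.4222 -0.1208]
 [ 0.4353 -0.1199]]
[[189 190 189 190 189 189 190 191 189 190 192 190 190 191 190 189 190 190
  189 192 191 191 191 191 190 193 192 192 193 192 191 191 193 192 193 192
  192 192 192 191]
 [185 186 188 186 187 188 184 187 187 187 187 189 189 186 187 188 189 187
  190 189 188 190 189 190 190 189 188 190 189 190 190 191 191 189 191 192
  191 191 192 191]
 [187 187 185 181 176 176 174 176 175 174 175 176 176 176 175 174 176 174
  174 178 177 177 176 178 180 179 180 179 180 180 181 179 182 182 182 185
  190 188 190 189]
 [188 189 182 158 131 114 111 111 113 117 116 116 115 117 114 115 102 103
   99 108 124 124 124 117 119 124 124 125 123 122 122 127 123 125 123 166
  188 188 189 190]
 [188 188 180 153 117  93  91  87  89  88  88  91  89  90  86  85  56  46
   54  64  84  90  87  77  77  90  86  90  87  89  88  87  85  86  89 161
  185 186 187 187]
 [189 187 182 154 
[... 1119 characters left out ...]
 104 104 160
  185 187 187 187]
 [185 185 185 172 164 162 161 162 162 159 160 160 162 159 161 155 156 157
  159 157 157 157 157 155 155 157 159 158 156 159 158 156 156 157 157 171
  187 187 187 187]
 [185 186 186 187 186 187 188 186 182 184 185 186 188 187 187 187 187 187
  187 188 188 188 186 185 186 185 187 185 187 185 185 186 185 187 185 186
  189 189 190 190]
 [188 190 190 188 190 190 189 189 189 190 191 190 190 189 190 190 191 190
  189 190 192 190 190 190 189 191 192 193 190 191 191 192 191 191 192 192
  191 190 193 192]
 [187 190 188 189 189 191 189 190 189 190 189 189 191 188 192 189 191 191
  191 191 189 191 191 190 192 190 192 192 192 193 193 193 191 191 192 192
  194 193 192 193]]
```

```bash
python3 - <<'E'
from h import *
s=load('s5');t=load('t5');w=load('w11');w10=load('w10')
print('pin',tri(s,(274.5,154.2),t,(249.5,233.7)),onz(t,[(249.5,233.7)],.108))
print('pin in w10 tip',onz(w10,[(686*.64,333*.64)],.11),'w11 collar',onz(w,[(537*.64,328*.64)],.057))
print('hole',onz(w,[(224.2,183),(220,183),(228.3,183)],.117)[:,:2],'slot ends',onz(w,[(207.5,183),(239,183)],.127)[:,:2])
i=t['image'][190:270,210:290,::-1];j=s['image'][110:210,220:320,::-1]
cv2.imwrite('pics/p5.png',cv2.convertScaleAbs(np.hstack([cv2.resize(i,(400,400),interpolation=cv2.INTER_CUBIC),cv2.resize(j,(400,400),interpolation=cv2.INTER_CUBIC)]),alpha=1.4))
E
python3 go.py .40,.03,.30,.1
```

```text
pin (array([0.468 , 0.0676, 0.1108]), np.float64(0.002206185038460867)) [[0.4681 0.0689 0.108 ]]
pin in w10 tip [[0.4695 0.0706 0.11  ]] w11 collar [[0.4692 0.0717 0.057 ]]
hole [[ 0.4303 -0.1204]
 [ 0.4309 -0.1262]
 [ 0.4298 -0.1148]] slot ends [[ 0.4303 -0.1415]
 [ 0.4261 -0.0996]]
t 36.0 p [ 0.4136 -0.0733  0.3179] yaw 0.0984 open mm 35.0 F [-0.1938  0.194   0.6383] M [0.0517 0.0302 0.0059]
.40,.03,.30,.1 -> d(mm) [ 17.9 104.1  -3.4] spin -0.002
```

The block had been knocked: the pin is now at about (0.469, 0.070). I'll approach and refine from close by.

```bash
python3 -m jog '[{"grip":0.04,"dx":0,"dy":0.035,"dz":0,"spin":0},{"grip":0.04,"dx":0.02,"dy":0.07,"dz":0,"spin":0},{"grip":0.04,"dx":0.05,"dy":0.105,"dz":0.01,"spin":0},{"grip":0.04,"dx":0.085,"dy":0.14,"dz":0.02,"spin":0},{"grip":0.04,"dx":0.115,"dy":0.145,"dz":0.02,"spin":0}]'
python3 -m jog '[{"grip":0.04,"dx":0,"dy":0,"dz":0,"spin":0},{"grip":0.04,"dx":0,"dy":0,"dz":0,"spin":0},{"grip":0.04,"dx":0,"dy":0,"dz":0,"spin":0}]'
python3 go.py .469,.070,.15,.1
python3 - <<'E'
from h import *; from pin import red
c=snap('wrist','w12'); a,m=red(c,(120,420,60,260)); print(a)
for k in a: print(onz(c,[k[1]],.1))
i=c['image'][60:260,130:390,::-1];cv2.imwrite('pics/w12b.png',cv2.convertScaleAbs(cv2.resize(i,(780,600),interpolation=cv2.INTER_CUBIC),alpha=1.3))
E
```

```text
clock: 36.37
ee_pos: [0.4203, 0.0766, 0.2042]
ee_rot: [[0.003, -0.101, 0.995], [0.002, 0.995, 0.101], [-1.0, 0.002, 0.003]]
contact_force: [0.7, 0.5, 0.6]
opening: 0.457
clock: 36.62
ee_pos: [0.4197, 0.0724, 0.2051]
ee_rot: [[0.0, -0.098, 0.995], [-0.0, 0.995, 0.098], [-1.0, -0.0, 0.0]]
contact_force: [0.9, -0.2, -0.7]
opening: 0.462
t 36.6 p [0.4197 0.0724 0.2051] yaw 0.0983 open mm 40.2 F [ 0.9477 -0.1953 -0.7262] M [ 0.0825 -0.0093 -0.0419]
.469,.070,.15,.1 -> d(mm) [55.1 -7.2 48.8] spin -0.002
[([246, 219, 14, 17, 195], [253.3, 227.8])]
[[0.4597 0.0692 0.1   ]]
```

View pics/w12b.png

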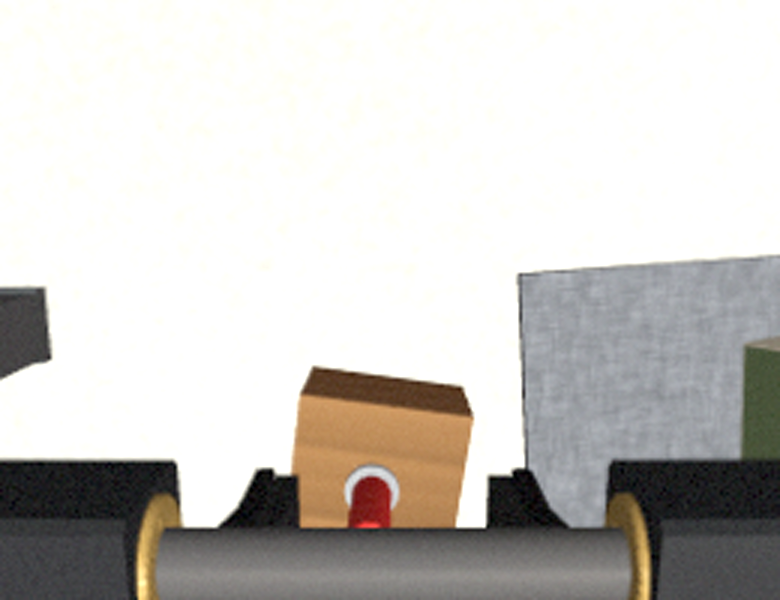

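The collar is at crop (372,491) and the pin stands upright. I'll cast that onto z = 0.059.

```bash
python3 - <<'E'
from h import *
c=load('w12'); print(onz(c,[(130+372/3,60+491/3)],.059), 'left/right collar',onz(c,[(130+345/3,60+489/3),(130+400/3,60+489/3)],.059))
E
python3 go.py
```

```text
[[0.4705 0.0699 0.059 ]] left/right collar [[0.4708 0.059  0.059 ]
 [0.4686 0.0811 0.059 ]]
t 36.7 p [0.4201 0.0724 0.2057] yaw 0.098 open mm 39.7 F [-0.1935 -0.1906  1.0952] M [ 0.0689  0.0153 -0.0038]
```

```bash
python3 -m jog '[{"grip":0.04,"dx":0.02,"dy":-0.004,"dz":0.025,"spin":0},{"grip":0.04,"dx":0.04,"dy":-0.0074,"dz":0.0495,"spin":0},{"grip":0.04,"dx":0.07,"dy":-0.0074,"dz":0.0495,"spin":0},{"grip":0.04,"dx":0.1,"dy":-0.0074,"dz":0.0495,"spin":0},{"grip":0.04,"dx":0.128,"dy":-0.0074,"dz":0.0495,"spin":0}]'
python3 -m jog '[{"grip":0.04,"dx":0,"dy":0,"dz":0,"spin":0},{"grip":0.04,"dx":0,"dy":0,"dz":0,"spin":0}]'
python3 -m jog '[{"grip":0.01,"dx":0,"dy":0,"dz":0,"spin":0},{"grip":0.01,"dx":0,"dy":0,"dz":0,"spin":0},{"grip":0.01,"dx":0,"dy":0,"dz":0,"spin":0},{"grip":0.01,"dx":0,"dy":0,"dz":0,"spin":0},{"grip":0.01,"dx":0,"dy":0,"dz":0,"spin":0}]' 25
python3 go.py
```

```text
clock: 37.08
ee_pos: [0.4708, 0.0701, 0.0765]
ee_rot: [[0.003, -0.098, 0.995], [0.001, 0.995, 0.098], [-1.0, 0.0, 0.003]]
contact_force: [1.5, 0.3, -0.1]
opening: 0.46
clock: 37.25
ee_pos: [0.4695, 0.0703, 0.0771]
ee_rot: [[-0.0, -0.099, 0.995], [-0.0, 0.995, 0.099], [-1.0, -0.0, -0.0]]
contact_force: [0.5, 1.0, 1.5]
opening: 0.461
clock: 37.67
ee_pos: [0.4695, 0.0713, 0.077]
ee_rot: [[0.001, -0.1, 0.995], [0.001, 0.995, 0.1], [-1.0, 0.0, 0.001]]
contact_force: [-0.3, 0.9, 6.4]
opening: 0.178
t 37.7 p [0.4695 0.0713 0.077 ] yaw 0.1002 open mm 15.5 F [-0.2711  0.8538  6.4041] M [ 0.0996 -0.0683  0.0226]
```

```bash
python3 -m jog '[{"grip":0.01,"dx":-0.02,"dy":0,"dz":0,"spin":0},{"grip":0.01,"dx":-0.055,"dy":0,"dz":0,"spin":0},{"grip":0.01,"dx":-0.09,"dy":0,"dz":0,"spin":0},{"grip":0.01,"dx":-0.125,"dy":0,"dz":0,"spin":0},{"grip":0.01,"dx":-0.153,"dy":0,"dz":0,"spin":0}]' 40
python3 -m jog '[{"grip":0.01,"dx":0,"dy":-0.03,"dz":-0.01,"spin":0},{"grip":0.01,"dx":0,"dy":-0.07,"dz":-0.02,"spin":0},{"grip":0.01,"dx":0,"dy":-0.11,"dz":-0.03,"spin":0},{"grip":0.01,"dx":0,"dy":-0.15,"dz":-0.045,"spin":0},{"grip":0.01,"dx":0,"dy":-0.18,"dz":-0.055,"spin":0}]'
python3 -m jog '[{"grip":0.01,"dx":0,"dy":0,"dz":0,"spin":0},{"grip":0.01,"dx":0,"dy":0,"dz":0,"spin":0},{"grip":0.01,"dx":0,"dy":0,"dz":0,"spin":0},{"grip":0.01,"dx":0,"dy":0,"dz":0,"spin":0}]'
python3 go.py .4275,-.1155,.205,.101
python3 - <<'E'
from h import *
c=snap('wrist','w13'); i=c['image'][60:260,130:390,::-1];cv2.imwrite('pics/w13b.png',cv2.convertScaleAbs(cv2.resize(i,(780,600),interpolation=cv2.INTER_CUBIC),alpha=1.1))
E
```

```text
clock: 38.08
ee_pos: [0.4693, 0.0711, 0.2322]
ee_rot: [[0.002, -0.1, 0.995], [0.001, 0.995, 0.1], [-1.0, 0.001, 0.002]]
contact_force: [0.8, 1.5, -0.2]
opening: 0.173
clock: 38.5
ee_pos: [0.4311, -0.1165, 0.2295]
ee_rot: [[0.001, -0.098, 0.995], [0.0, 0.995, 0.098], [-1.0, 0.0, 0.001]]
contact_force: [-0.3, 0.4, -1.4]
opening: 0.17
clock: 38.83
ee_pos: [0.4326, -0.1122, 0.2292]
ee_rot: [[-0.0, -0.102, 0.995], [0.0, 0.995, 0.102], [-1.0, 0.0, -0.0]]
contact_force: [-0.2, -0.3, -1.2]
opening: 0.172
t 38.8 p [ 0.4326 -0.1122  0.2292] yaw 0.1022 open mm 14.9 F [-0.1505 -0.3165 -1.226 ] M [0.0454 0.0132 0.0182]
.4275,-.1155,.205,.101 -> d(mm) [24.2 -2.7 -5.4] spin 0.001
```

```bash
python3 -m jog '[{"grip":0.01,"dx":0.01,"dy":-0.0027,"dz":-0.0054,"spin":0},{"grip":0.01,"dx":0.02,"dy":-0.0027,"dz":-0.0054,"spin":0},{"grip":0.01,"dx":0.031,"dy":-0.0027,"dz":-0.0054,"spin":0},{"grip":0.01,"dx":0.031,"dy":-0.0027,"dz":-0.0054,"spin":0},{"grip":0.01,"dx":0.031,"dy":-0.0027,"dz":-0.0054,"spin":0}]'
python3 -m jog '[{"grip":0.01,"dx":0,"dy":0,"dz":0,"spin":0},{"grip":0.01,"dx":0,"dy":0,"dz":0,"spin":0},{"grip":0.01,"dx":0,"dy":0,"dz":0,"spin":0}]'
python3 go.py .4275,-.1155,.195,.101
python3 - <<'E'
from h import *
c=snap('scene','s6'); d=proj(c,[[.4275,-.12,.127]])[0].astype(int); print(d)
i=c['image'][d[1]-30:d[1]+30,d[0]-40:d[0]+40,::-1]
w=load('w13');j=w['image'][120:240,180:340,::-1]
cv2.imwrite('pics/s6b.png',cv2.convertScaleAbs(np.hstack([cv2.resize(i,(400,300),interpolation=cv2.INTER_CUBIC),cv2.resize(j,(400,300),interpolation=cv2.INTER_CUBIC)]),alpha=1.2))
E
```

```text
clock: 39.3
ee_pos: [0.4266, -0.1165, 0.1972]
ee_rot: [[-0.002, -0.1, 0.995], [0.0, 0.995, 0.1], [-1.0, 0.0, -0.002]]
contact_force: [0.6, -0.3, -0.5]
opening: 0.167
clock: 39.55
ee_pos: [0.4276, -0.1167, 0.1986]
ee_rot: [[0.001, -0.1, 0.995], [0.0, 0.995, 0.1], [-1.0, -0.0, 0.001]]
contact_force: [0.4, -0.5, 0.4]
opening: 0.176
t 39.5 p [ 0.4276 -0.1167  0.1986] yaw 0.1002 open mm 15.3 F [ 0.4447 -0.5001  0.3594] M [-0.0009 -0.0055  0.0011]
.4275,-.1155,.195,.101 -> d(mm) [3.6 1.2 0. ] spin -0.001
[209 130]
```

View pics/s6b.png

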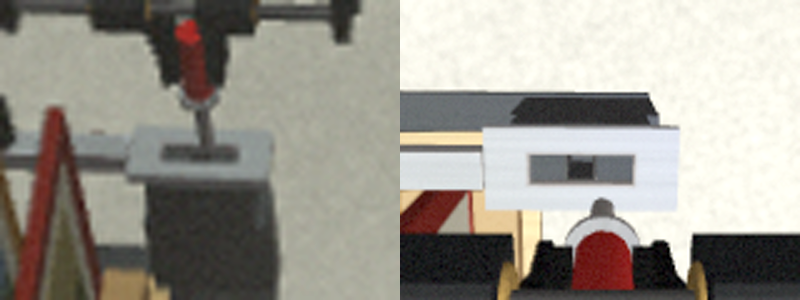

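The pin tip points into the slot, at (205,148) in the left crop with the slot spanning 162–238. I'll lower it gently.

```bash
python3 -m jog '[{"grip":0.01,"dx":0.003,"dy":0,"dz":0,"spin":0},{"grip":0.01,"dx":0.006,"dy":0,"dz":0,"spin":0},{"grip":0.01,"dx":0.008,"dy":0,"dz":0,"spin":0},{"grip":0.01,"dx":0.008,"dy":0,"dz":0,"spin":0}]'
python3 go.py
python3 -m jog '[{"grip":0.01,"dx":0.002,"dy":0,"dz":0,"spin":0},{"grip":0.01,"dx":0.004,"dy":0,"dz":0,"spin":0},{"grip":0.01,"dx":0.006,"dy":0,"dz":0,"spin":0},{"grip":0.01,"dx":0.006,"dy":0,"dz":0,"spin":0}]'
python3 go.py
```

```text
clock: 39.93
ee_pos: [0.4269, -0.1167, 0.1895]
ee_rot: [[-0.001, -0.1, 0.995], [0.0, 0.995, 0.1], [-1.0, 0.0, -0.001]]
contact_force: [0.2, -0.4, -0.6]
opening: 0.172
t 39.9 p [ 0.4269 -0.1167  0.1895] yaw 0.1002 open mm 15.0 F [ 0.2342 -0.3855 -0.5896] M [ 0.0389  0.0142 -0.0261]
clock: 40.27
ee_pos: [0.4273, -0.1167, 0.184]
ee_rot: [[0.0, -0.1, 0.995], [0.0, 0.995, 0.1], [-1.0, 0.0, 0.0]]
contact_force: [-0.3, -0.1, 0.6]
opening: 0.171
t 40.3 p [ 0.4273 -0.1167  0.184 ] yaw 0.1003 open mm 14.8 F [-0.2665 -0.1128  0.6361] M [0.0668 0.1017 0.0645]
```

Tip is inside the slot, below the plate top, with no force. It should now be at keeper-top height. I'll press lightly and feel toward −y.

```bash
python3 -m jog '[{"grip":0.01,"dx":0.001,"dy":0,"dz":0,"spin":0},{"grip":0.01,"dx":0.002,"dy":0,"dz":0,"spin":0},{"grip":0.01,"dx":0.003,"dy":0,"dz":0,"spin":0},{"grip":0.01,"dx":0.003,"dy":0,"dz":0,"spin":0}]'
python3 go.py
```

```text
clock: 40.6
ee_pos: [0.4287, -0.1168, 0.1831]
ee_rot: [[0.004, -0.1, 0.995], [0.0, 0.995, 0.1], [-1.0, -0.0, 0.004]]
contact_force: [-2.1, -0.5, 15.3]
opening: 0.172
t 40.6 p [ 0.4287 -0.1168  0.1831] yaw 0.1002 open mm 14.9 F [-2.0501 -0.4821 15.286 ] M [0.1617 0.6546 0.0203]
```

```bash
for k in 1 2; do python3 -m jog '[{"grip":0.01,"dx":0,"dy":-0.0007,"dz":0,"spin":0},{"grip":0.01,"dx":0,"dy":-0.0014,"dz":0,"spin":0},{"grip":0.01,"dx":0,"dy":-0.002,"dz":0,"spin":0}]'; done; python3 go.py
```

```text
clock: 40.85
ee_pos: [0.4288, -0.1181, 0.183]
ee_rot: [[0.003, -0.101, 0.995], [0.001, 0.995, 0.101], [-1.0, 0.001, 0.003]]
contact_force: [-1.8, 4.9, 15.7]
opening: 0.17
clock: 41.1
ee_pos: [0.4286, -0.1201, 0.1824]
ee_rot: [[0.002, -0.101, 0.995], [0.001, 0.995, 0.101], [-1.0, 0.001, 0.003]]
contact_force: [0.6, -0.1, 0.0]
opening: 0.171
t 41.1 p [ 0.4286 -0.1201  0.1824] yaw 0.1008 open mm 14.9 F [ 0.5915 -0.0762  0.0017] M [-0.013   0.0053  0.0408]
```

Vertical force dropped to zero at y = −0.120, so the tip is over the hole. I'll lower it.

```bash
python3 -m jog '[{"grip":0.01,"dx":0.002,"dy":-0.0005,"dz":0,"spin":0},{"grip":0.01,"dx":0.004,"dy":-0.0005,"dz":0,"spin":0},{"grip":0.01,"dx":0.007,"dy":-0.0005,"dz":0,"spin":0},{"grip":0.01,"dx":0.01,"dy":-0.0005,"dz":0,"spin":0},{"grip":0.01,"dx":0.01,"dy":-0.0005,"dz":0,"spin":0}]'
python3 go.py
```

```text
clock: 41.52
ee_pos: [0.4271, -0.1211, 0.1702]
ee_rot: [[-0.002, -0.1, 0.995], [0.0, 0.995, 0.1], [-1.0, 0.0, -0.002]]
contact_force: [0.1, 0.0, -0.8]
opening: 0.168
t 41.5 p [ 0.4271 -0.1211  0.1702] yaw 0.1002 open mm 14.6 F [ 0.102   0.048  -0.8082] M [ 0.0126  0.042  -0.0079]
```

```bash
python3 -m jog '[{"grip":0.01,"dx":0.004,"dy":0,"dz":0,"spin":0},{"grip":0.01,"dx":0.008,"dy":0,"dz":0,"spin":0},{"grip":0.01,"dx":0.012,"dy":0,"dz":0,"spin":0},{"grip":0.01,"dx":0.017,"dy":0,"dz":0,"spin":0},{"grip":0.01,"dx":0.018,"dy":0,"dz":0,"spin":0}]'
python3 -m jog '[{"grip":0.01,"dx":0.001,"dy":0,"dz":0,"spin":0},{"grip":0.01,"dx":0.002,"dy":0,"dz":0,"spin":0},{"grip":0.01,"dx":0.004,"dy":0,"dz":0,"spin":0},{"grip":0.01,"dx":0.004,"dy":0,"dz":0,"spin":0}]'
python3 go.py
```

```text
clock: 41.93
ee_pos: [0.4272, -0.1211, 0.1522]
ee_rot: [[-0.001, -0.1, 0.995], [0.0, 0.995, 0.1], [-1.0, 0.0, -0.001]]
contact_force: [0.5, 0.2, -0.6]
opening: 0.172
clock: 42.27
ee_pos: [0.4278, -0.1212, 0.1491]
ee_rot: [[0.0, -0.1, 0.995], [0.0, 0.995, 0.1], [-1.0, 0.0, 0.0]]
contact_force: [0.2, 0.5, -0.6]
opening: 0.174
t 42.3 p [ 0.4278 -0.1212  0.1491] yaw 0.1002 open mm 15.1 F [ 0.1692  0.4582 -0.5534] M [-0.0186  0.0244  0.0072]
```

```bash
python3 -m jog '[{"grip":0.01,"dx":0.001,"dy":0,"dz":0,"spin":0},{"grip":0.01,"dx":0.002,"dy":0,"dz":0,"spin":0},{"grip":0.01,"dx":0.003,"dy":0,"dz":0,"spin":0},{"grip":0.01,"dx":0.003,"dy":0,"dz":0,"spin":0}]'
python3 go.py
python3 -m jog '[{"grip":0.035,"dx":0,"dy":0,"dz":0,"spin":0},{"grip":0.035,"dx":0,"dy":0,"dz":0,"spin":0},{"grip":0.035,"dx":0,"dy":0,"dz":0,"spin":0},{"grip":0.035,"dx":0,"dy":0,"dz":0,"spin":0},{"grip":0.035,"dx":-0.015,"dy":0,"dz":0,"spin":0}]' 8
python3 -m jog '[{"grip":0.035,"dx":-0.03,"dy":0,"dz":0,"spin":0},{"grip":0.035,"dx":-0.06,"dy":0,"dz":0,"spin":0},{"grip":0.035,"dx":-0.1,"dy":0,"dz":0,"spin":0},{"grip":0.035,"dx":-0.14,"dy":0,"dz":-0.02,"spin":0},{"grip":0.035,"dx":-0.15,"dy":0.03,"dz":-0.05,"spin":0}]'
python3 -m jog '[{"grip":0.035,"dx":0,"dy":0.02,"dz":-0.03,"spin":0},{"grip":0.035,"dx":0,"dy":0.03,"dz":-0.06,"spin":0},{"grip":0.035,"dx":0,"dy":0.03,"dz":-0.09,"spin":0},{"grip":0.035,"dx":0,"dy":0.03,"dz":-0.09,"spin":0}]'
python3 - <<'E'
from h import *
s=snap('scene','s9');t=snap('top','t9')
from pin import red
print(red(s,(190,240,80,150))[0],red(t,(300,340,230,270))[0])
d=proj(s,[[.428,-.1205,.181],[.428,-.1205,.127]]);print('expected pin top/collar px',d,proj(t,[[.428,-.1205,.181]]))
a=s['image'][70:220,100:300,::-1];b=s['image'][100:250,270:470,::-1]
c=t['image'][190:290,290:423,::-1];e=t['image'][185:285,110:243,::-1]
r=lambda x:cv2.resize(x,(400,300),interpolation=cv2.INTER_CUBIC)
cv2.imwrite('pics/f.png',cv2.convertScaleAbs(np.vstack([np.hstack([r(a),r(b)]),np.hstack([r(c),r(e)])]),alpha=1.35))
E
python3 go.py
```

```text
clock: 42.6
ee_pos: [0.4287, -0.1213, 0.1486]
ee_rot: [[0.002, -0.1, 0.995], [0.001, 0.995, 0.1], [-1.0, 0.0, 0.002]]
contact_force: [-8.6, 1.3, 24.8]
opening: 0.176
t 42.6 p [ 0.4287 -0.1213  0.1486] yaw 0.1 open mm 15.3 F [-8.6105  1.2896 24.8291] M [0.4452 2.1124 0.0052]
clock: 43.02
ee_pos: [0.4261, -0.1209, 0.159]
ee_rot: [[-0.004, -0.1, 0.995], [0.0, 0.995, 0.1], [-1.0, 0.001, -0.004]]
contact_force: [0.3, 0.4, -0.5]
opening: 0.384
clock: 43.43
ee_pos: [0.3794, -0.1017, 0.3148]
ee_rot: [[0.006, -0.095, 0.995], [-0.002, 0.995, 0.095], [-1.0, -0.002, 0.005]]
contact_force: [0.3, 1.0, 0.4]
opening: 0.405
clock: 43.77
ee_pos: [0.2823, -0.0775, 0.3077]
ee_rot: [[-0.008, -0.1, 0.995], [-0.001, 0.995, 0.1], [-1.0, -0.001, -0.009]]
contact_force: [0.7, -0.1, -1.2]
opening: 0.404
[([205, 116, 5, 4, 14], [207.0, 117.9])] [([323, 246, 5, 5, 16], [324.6, 247.9])]
expected pin top/collar px [[207.3379 118.6049]
 [209.1925 130.8594]] [[324.7093 247.0478]]
t 43.9 p [ 0.285  -0.0778  0.3098] yaw 0.0994 open mm 35.0 F [0.2081 0.7345 0.2708] M [-0.0238 -0.0131  0.0557]
```

The 16-picture limit is reached, so I'll do the last checks numerically: stack masks against earlier viewed frames, and scene stability.

Run:
```python
from h import *
def box(c,lo,hi,r):
    x0,x1,y0,y1=r;m=cv2.inRange(cv2.cvtColor(c['image'],cv2.COLOR_RGB2HSV),np.array(lo),np.array(hi))[y0:y1,x0:x1]
    ys,xs=np.nonzero(cv2.medianBlur(m,3)); return (xs.min()+x0,xs.max()+x0,ys.min()+y0,ys.max()+y0,len(xs)) if len(xs) else None
for f in('s4','s5','s9'):
    c=load(f); print(f,'green',box(c,(35,45,20),(85,255,120),(300,420,110,240)),'cream',box(c,(10,10,130),(35,70,255),(325,420,125,220)))
a,b=load('s5')['image'].astype(int),load('s9')['image'].astype(int)
for n,(x0,x1,y0,y1) in {'stack':(290,420,120,230),'rack':(110,215,140,215),'mug':(205,250,225,275),'glue':(290,325,240,280),'sample':(250,295,205,240)}.items(): print(n,(abs(a-b).max(2)[y0:y1,x0:x1]>60).sum())
z=load('scene0')['image'].astype(int)
for n,(x0,x1,y0,y1) in {'mug':(205,250,225,275),'glue':(290,325,240,280),'sample':(250,295,205,240)}.items(): print(n,'vs start',(abs(z-b).max(2)[y0:y1,x0:x1]>60).sum())
# canvas: expected upright-leaning top-front-left corner check, slot panels: top edges
t=load('t9')
for n,lo,hi in(('red',(170,120,60),(180,255,255)),('gold',(15,130,100),(25,255,255))): print(n,box(t,lo,hi,(310,400,165,245)))
R=np.array([[np.cos(.101),-np.sin(.101)],[np.sin(.101),np.cos(.101)]])
for k,y in enumerate((-.06,-.02,.02,.06)):
    P=[[*(np.array([.534,-.2405])+R@[x,y]),.187] for x in(-.075,.075)]; print('slot',k,'expected top edge px',proj(t,P).round(0).tolist())
```

```text
s4 green (np.int64(332), np.int64(393), np.int64(137), np.int64(199), 913) cream (np.int64(325), np.int64(419), np.int64(125), np.int64(219), 3009)
s5 green (np.int64(333), np.int64(362), np.int64(137), np.int64(200), 1171) cream (np.int64(325), np.int64(419), np.int64(125), np.int64(219), 3679)
s9 green (np.int64(332), np.int64(363), np.int64(140), np.int64(200), 1152) cream (np.int64(325), np.int64(419), np.int64(125), np.int64(219), 3670)
stack 0
rack 0
mug 0
glue 0
sample 0
mug vs start 0
glue vs start 0
sample vs start 0
red None
gold (np.int64(358), np.int64(369), np.int64(177), np.int64(234), 181)
slot 0 expected top edge px [[400.0, 231.0], [390.0, 172.0]]
slot 1 expected top edge px [[384.0, 233.0], [374.0, 174.0]]
slot 2 expected top edge px [[368.0, 234.0], [359.0, 176.0]]
slot 3 expected top edge px [[352.0, 236.0], [343.0, 177.0]]
```

Run:
```python
from h import *
for f,(x0,x1,y0,y1) in {'t9':(330,362,165,245),'s9':(150,205,100,190)}.items():
    c=load(f);h=cv2.cvtColor(c['image'],cv2.COLOR_RGB2HSV)
    m=((h[:,:,0]>170)|(h[:,:,0]<5))&(h[:,:,1]>120)&(h[:,:,2]>40); ys,xs=np.nonzero(m[y0:y1,x0:x1]);xs+=x0;ys+=y0
    print(f,len(xs),[(r,int(xs[ys==r].min()),int(xs[ys==r].max())) for r in sorted(set(ys))[::6]])
s=load('s9');R=np.array([[np.cos(.101),-np.sin(.101)],[np.sin(.101),np.cos(.101)]])
for z in(.187,.195):
    P=[[*(np.array([.534,-.2405])+R@[x,.06]),z] for x in(-.075,.075)];print(z,proj(s,P).round(1).tolist(),proj(load('t9'),P).round(1).tolist())
```

```text
t9 110 [(np.int64(181), 342, 343), (np.int64(188), 343, 345), (np.int64(194), 344, 344), (np.int64(200), 345, 347), (np.int64(207), 346, 348), (np.int64(213), 347, 349), (np.int64(219), 348, 349), (np.int64(225), 349, 351), (np.int64(231), 351, 352)]
s9 142 [(np.int64(118), 204, 204), (np.int64(126), 178, 180), (np.int64(132), 177, 179), (np.int64(138), 177, 179), (np.int64(144), 175, 177), (np.int64(150), 174, 176), (np.int64(156), 173, 175), (np.int64(162), 172, 175), (np.int64(168), 170, 173), (np.int64(179), 176, 176)]
0.187 [[180.1, 121.9], [172.0, 169.7]] [[352.3, 236.3], [343.0, 177.3]]
0.195 [[179.7, 120.0], [171.5, 168.0]] [[353.1, 236.1], [343.7, 176.6]]
```

All checks agree, so I'm handing in.

```bash
python3 -c "
from rig import env
print(env.hand_in(), env.get_obs()['clock'])"
```

```text
the job is handed in; nothing more can be done
the job is handed in; nothing more can be done
```

The job is handed in at about 44 s on the robot's clock. All four panels stand in the rack, the bar is shut, and the pin is home in the keeper hole.

- **Panels:** Brown, black, gold and red are in slots 0 to 3, in that order. Each one seated with a contact force on the base. The gripper height at seating varied by a few mm between panels (0.160 to about 0.170 m), which I put down to slight slip in the grip.
- **Canvases:** All three still lean in the stack. In the scene camera the stack area did not change from before the pin work to the end.
- **Bar:** I swung it shut by the knob until it pressed on its stop, and the wrist picture showed the slot lying over the keeper.
- **Pin:** The block had been knocked aside, so I located the pin again before gripping it. I pressed the tip on the keeper at about 15 N and slid it about 3 mm before the force vanished. It then dropped through, and the collar pressed on the plate at 25 N. After release the pin's top sat within 1 pixel of its expected place in both fixed cameras.
- **Bystanders:** The glue, mug and corner sample show no change from the start.

**Failed or disagreeing checks:** I had used all 16 pictures, so I could not view the last combined one and made the final checks from pixel measurements. The first colour mask for the red panel found nothing. A looser mask put its top edge on slot 3's expected line, ending a few pixels short at both ends. For gold, the panel outline matched slot 2. I checked brown and black only by eye, in the last rack view before I shut the bar.

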